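# Straighten the shaker row

### The arm

A 6-joint arm with a two-finger parallel gripper is mounted at the origin on a cart in front of the work surface, level with it; the furniture and walls round the work are solid. World frame = base frame: x ahead of the robot, y to its left, z up, the work surface at z = 0. Lengths are in mm, angles in degrees, forces in N, time in s.
With the tool pointing down it reaches from about 300 to 850 mm from the base axis. Payload 4.2 kg.
Tool frame: the origin (TCP) lies on the centre line of the jaws, within the pads' length; the fingertips stand 14 mm ahead of it and the grasp point (between the pads) lies 5 mm behind it; z points along the fingers, y is the direction in which the jaws open and shut (so a half turn about z gives the same grasp; the last joint's range is limited). The gripper opens to 91 mm and grips with 3 to 60 N. Pads are 32 mm wide; open, the fingers measure 118 mm over their backs; the gripper's body (76 mm by 178 mm) begins 60 mm behind the grasp point.
Start: joints at [66.463, 18.312, 89.639, -0, 72.044, -1.146], TCP at [219.037, 531.662, 227.976] pointing down, gripper open.
Joint ranges: [-177.97, 177.97], [-48.28, 115.42], [12.27, 149.76], [-77.06, 257.06], [2.81, 150.46], [-146.56, 146.56]. Speed limits (degrees/s): [147.25, 147.25, 180, 180, 180, 180].

### API

Orientations are given as [roll, pitch, yaw] about the fixed x, y, z axes, in that order (R = Rz(yaw) Ry(pitch) Rx(roll)).
In Python, from workcell import env gives the robot as it stands.
- The arm moves only by the tool play_rows, never from a script. Its argument "increments" is a list of rows, each a list of 5 numbers: the shift along the world's x, y, z in mm, then the turn about the world's z in degrees, then the closure, from 0 (fully open) to 1 (shut). In form: [[x, y, z, yaw, fingers], ...]. A call has 1 to 20 rows; each row shifts and turns the commanded pose from where the row before left it; what a row does not reach is not made up. A row lasts 1/8 s, in which the tool goes at most 62.5 mm and 10.7 degrees, less where a joint would pass 70% of its speed; a pose out of reach is approached as far as the arm can. A call is refused whole if a number of a shift passes 62.5 or a number of a turn 10.7, either way. A call with a gripper value outside its range is refused whole. The fingers move at their own pace and stop on an object; "newtons" is the grip in N (left out, the last holds). Time passes only in rows, so rows that do not move let the fingers close. It gives the time, the measured TCP pose, the force and the opening at its end, in the units of the state.
- env.state(): the state, without advancing time (a new reading comes with each control period).
- env.grab_frame(name): name is "scene" or "top"; returns the picture (420x560x3 uint8, red, green, blue); there is no depth.
- env.calibration(name): a dict with "fx", "fy", "cx", "cy" (pixels), "dist_coeffs" ([k1, k2, p1, p2, k3] as OpenCV has them; the pictures are not rectified), "R" (3x3) and "t" (3): a world point X has camera coordinates R X + t. Camera axes: x right, y down, z forward; pixel columns grow to the right and rows downward; lengths in mm; the calibration is good to about 2 mm. A picture is of the moment at which its call begins. calibration takes no time and is no camera call.
- env.job_done(): hands the job in, once; it reports no verdict.
The state is a dict: "time_s": time; "qpos": joint angles; "qvel": joint speeds; "effort": joint torques, N m; "ee_pos": TCP position; "ee_rot": TCP orientation; "force": force on the tool from outside, world axes, zero at the start; "torque": the same for the moment, N m; "gripper_width": finger opening in mm.
Only numpy, scipy, OpenCV 4.12 (cv2) and the standard library are available. Lean on these libraries where they do the work, as an engineer would, in place of code of your own. Each camera call takes 0.05 s, during which the arm holds its last target.

### The job

Get the row of shakers ready on the grey mat: if any cutlery lies on the mat, put it in the wooden cutlery tray, and stand every shaker that is off the mat in a free place of the row. Then take the straightedge by its upright grip, set it down on the mat on your side of the row, and push the whole row with its long edge until all shakers stand in one straight line exactly on the white band; finally lay the straightedge back along its cork pad. Keep the shakers upright and leave everything else where it is.

Things in the scene. Friction and masses are not known exactly. Their poses are not given: they have to be found in the camera images.
- mat: thin flat grey mat, 180 mm (its x, away from the robot) by 360 mm (its y), 1 mm thick, lying fixed on the worktop; origin at its centre, x points away from the robot. The white band, 46 mm wide and 340 mm long, runs along the mat's y; its centre line is at mat x = +30 mm. Shakers belong with their centres on that line, within y = -175 to +175 mm. It can be slid over freely (no step)
- pad: thin cork pad 64 by 340 mm, 1 mm thick, fixed on the worktop to the right: the resting place of the straightedge; origin at its centre, y along its length
- straightedge: wooden straightedge, loose, 0.35 kg: a flat bar 350 mm long (its y), 44 mm wide (its x), 14 mm high, both long edges straight and usable, so its edges lie 22 mm from its origin. In the middle stands an upright grip, a dark wooden rib 16 mm thick (along x), 90 mm long (along y), its top 104 mm above the underside, with a wider foot (26 mm) up to 26 mm. Origin at the centre of the underside; it starts flat on the pad
- cutlery_tray: fixed open wooden tray, 110 mm (x) by 200 mm (y) outside, walls 5 mm thick and 32 mm high, floor 5 mm; origin at the centre of its underside
- shaker_a: salt shaker, a clear glass jar with white filling and a grey domed metal top, round, 44 mm across its widest ring, 39 mm across the glass body that is gripped or pushed, 90 mm tall, 0.1 kg; origin at the centre of its underside, z up. One of up to five alike (some are absent); it may stand in the gappy, ragged row on the mat, short of the white band, or off the mat to its left
- shaker_b: salt shaker, a clear glass jar with white filling and a grey domed metal top, round, 44 mm across its widest ring, 39 mm across the glass body that is gripped or pushed, 90 mm tall, 0.1 kg; origin at the centre of its underside, z up. One of up to five alike (some are absent); it may stand in the gappy, ragged row on the mat, short of the white band, or off the mat to its left
- shaker_c: salt shaker, a clear glass jar with white filling and a grey domed metal top, round, 44 mm across its widest ring, 39 mm across the glass body that is gripped or pushed, 90 mm tall, 0.1 kg; origin at the centre of its underside, z up. One of up to five alike (some are absent); it may stand in the gappy, ragged row on the mat, short of the white band, or off the mat to its left
- shaker_d: salt shaker, a clear glass jar with white filling and a grey domed metal top, round, 44 mm across its widest ring, 39 mm across the glass body that is gripped or pushed, 90 mm tall, 0.1 kg; origin at the centre of its underside, z up. One of up to five alike (some are absent); it may stand in the gappy, ragged row on the mat, short of the white band, or off the mat to its left
- shaker_e: salt shaker, a clear glass jar with white filling and a grey domed metal top, round, 44 mm across its widest ring, 39 mm across the glass body that is gripped or pushed, 90 mm tall, 0.1 kg; origin at the centre of its underside, z up. One of up to five alike (some are absent); it may stand in the gappy, ragged row on the mat, short of the white band, or off the mat to its left
- teaspoon: teaspoon, red handle and bright bowl, 132 mm long (its x), 26 mm wide, 11 mm high, 0.02 kg; origin at the centre of its underside. May be absent; if present it lies on the mat across the way of the row
- cake_fork: small cake fork, red handle and bright tines, 146 mm long (its x), 21 mm wide, 11 mm high, 0.022 kg; origin at the centre of its underside. May be absent; if present it lies on the mat across the way of the row
- teaspoon_2: a second teaspoon, 132 x 26 x 11 mm; if present it already lies in the cutlery tray at the start and stays there
- gilt_glass: bystander: stemmed glass with gilt rim, 92 mm across, 121 mm high, behind the mat; leave it alone
- goblet: bystander: clear stemmed glass, 95 mm across, 124 mm high, behind the mat; leave it alone
- pad_of_notes: bystander: note pad 115 x 76 x 11 mm, far left; leave it alone
- pencil: bystander: pencil, far left; leave it alone
- cupboard_corner (a point): obstacle: the near left corner, at worktop height, of the fixed tall cupboard on the right, which reaches from the floor to far overhead and fills everything to the right of and beyond this corner; its bar handles stick out a further 60 mm toward the robot (vertical, 43 mm to the right of the corner, the upper one 0.22 to 0.36 m above the worktop)
- pelmet_edge (a point): obstacle: a point on the lower front edge of the pelmet under the fixed wall cabinets, which runs along y over the whole back of the worktop; above this height and beyond this x there are cabinets, and from 0.6 m up their bar handles stick out 65 mm nearer to the robot. Keep the wrist below or in front of it
Things that resemble listed ones, but are neither listed nor needed, are in the scene too. What is shaped like the shaker_a but yellow is not meant.

How it is judged:
By the outcome, as a careful person would: the job done as asked, in the order asked, and still so for the second after the job is handed in, with the robot touching nothing.
Of shaker_a, shaker_b, shaker_c, shaker_d, shaker_e only 4 to 5 are there at a start; the rules pass over those that are not, and their reading is None.
Of teaspoon, cake_fork, teaspoon_2 only 2 to 3 are there at a start; the rules pass over those that are not, and their reading is None.
At some moment in a run one of straightedge, teaspoon, cake_fork may be knocked a few centimetres aside while the robot is not near it.
Once in a run the grip may slacken for a moment while it holds something.
It also fails if it takes over 208 s, if anything falls off the work surface, if the arm or the gripper's body presses on something with over 40 N, if the wrist force passes 120 N, or if a joint passes its speed limit or range.

## Working session

There is one attempt and no reset: what is moved stays moved. The work goes in short steps, Python scripts to look and compute and a tool call to move; the robot and the scene stay as the last step left them, time stands still between calls to the robot, and variables do not carry over. Pictures are saved under pics/ and viewed, and the job is handed in when it is done.

Besides the shell and the picture viewer there is one more tool, called after ">>>" as name(argument=value, ...) on one line, values as JSON. play_rows: Moves the arm, as the interface text tells. Its arguments: {"type":"object","properties":{"increments":{"type":"array"},"newtons":{"type":"number"}},"required":["increments"]}

```bash
ls; mkdir -p pics; cat > h.py <<'E'
import numpy as np, cv2
from workcell import env
def cal(n):
    c=env.calibration(n); K=np.array([[c['fx'],0,c['cx']],[0,c['fy'],c['cy']],[0,0,1.]])
    return K,np.array(c['dist_coeffs'],float),np.array(c['R'],float).reshape(3,3),np.array(c['t'],float).ravel()
def ray(n,uv):
    K,d,R,t=cal(n); p=cv2.undistortPoints(np.array(uv,float).reshape(-1,1,2),K,d).reshape(-1,2)
    v=np.c_[p,np.ones(len(p))]@R; return -R.T@t, v/np.linalg.norm(v,axis=1)[:,None]
def onz(n,uv,z):
    o,v=ray(n,uv); return o+v*((z-o[2])/v[:,2])[:,None]
def proj(n,X):
    K,d,R,t=cal(n); return cv2.projectPoints(np.array(X,float).reshape(-1,3),cv2.Rodrigues(R)[0],t,K,d)[0].reshape(-1,2)
def two(a,ua,b,ub):
    o1,v1=ray(a,[ua]);o2,v2=ray(b,[ub]);v1=v1[0];v2=v2[0]
    s=np.linalg.lstsq(np.c_[v1,-v2],o2-o1,rcond=None)[0]
    p,q=o1+s[0]*v1,o2+s[1]*v2; return (p+q)/2,np.linalg.norm(p-q)
def grab(n,f):
    im=cv2.cvtColor(env.grab_frame(n),cv2.COLOR_RGB2BGR); cv2.imwrite('pics/'+f+'.png',im); return im
E
python3 - <<'E'
from h import *
for n in('scene','top'):
    im=grab(n,n+'0'); cv2.imwrite(f'pics/{n}0b.png',cv2.resize(im,(800,600),interpolation=cv2.INTER_CUBIC))
    K,d,R,t=cal(n); print(n,K.ravel().round(1),d,(-R.T@t).round(),R.round(2).tolist())
print(env.state())
E
```

```text
pics
scene [391.8   0.  284.2   0.  391.8 209.6   0.    0.    1. ] [-0.0446054  0.         0.         0.         0.       ] [-578.  630.  891.] [[-0.45, -0.89, -0.02], [-0.41, 0.23, -0.89], [0.8, -0.39, -0.46]]
top [440.3   0.  288.1   0.  440.3 211.2   0.    0.    1. ] [-0.02002132  0.          0.          0.          0.        ] [-518.  -72. 1593.] [[0.18, -0.98, 0.01], [-0.77, -0.15, -0.63], [0.62, 0.11, -0.78]]
{'time_s': 0.1, 'qpos': array([ 6.64627575e+01,  1.83493349e+01,  8.96981024e+01, -4.13990154e-04,
        7.20433852e+01, -1.14638282e+00]), 'qvel': array([ 0.11050922, -0.10974699, -0.18873181,  0.01480924,  0.13080141,
        0.00312921]), 'effort': array([-6.60725891e-04, -4.13334024e+01, -2.32510471e+01,  7.30906148e-02,
        4.21655830e-02, -5.77943274e-05]), 'ee_pos': array([218.8710888 , 531.26723423, 227.19962809]), 'ee_rot': array([-1.79909188e+02, -1.42352652e-03,  1.57609267e+02]), 'force': array([ 0.3779869 ,  0.41925227, -0.63185029]), 'torque': array([ 0.02000863,  0.01519638, -0.00808113]), 'gripper_width': 90.78797959540101}
```

View pics/scene0b.png

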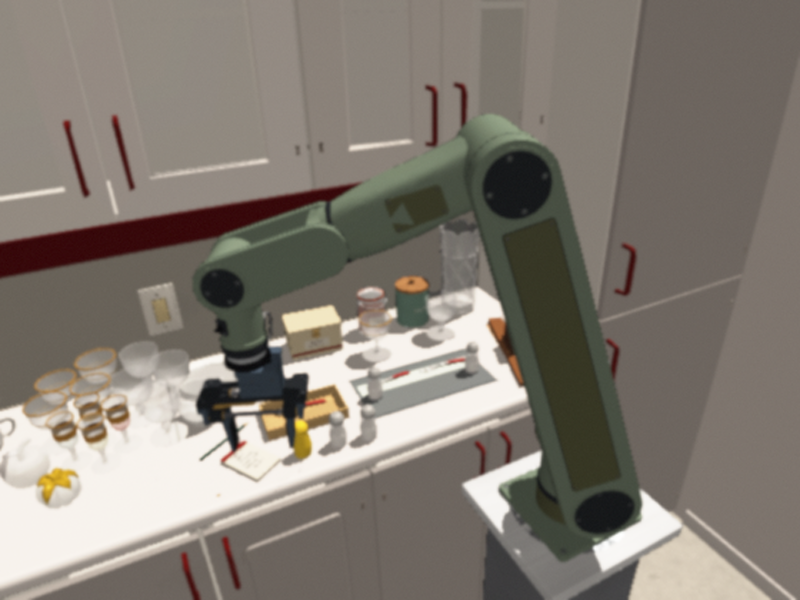

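View pics/top0b.png

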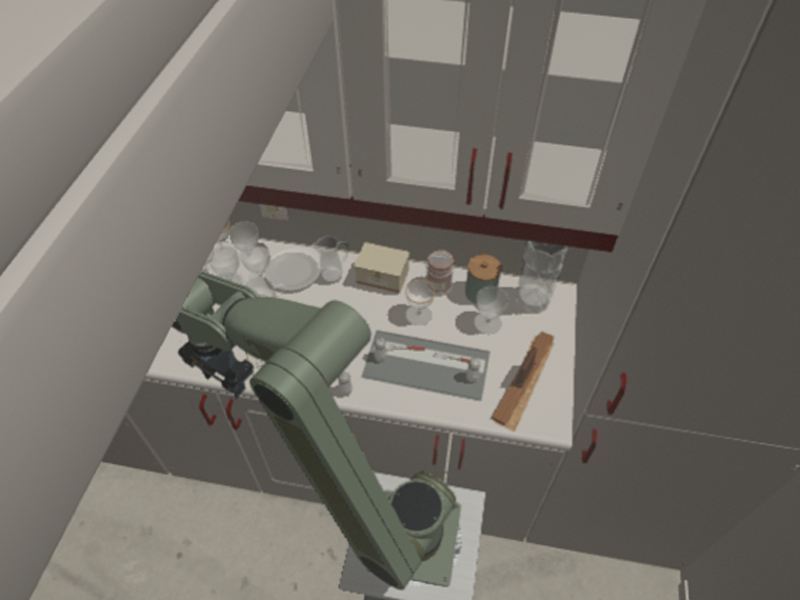

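The scene view shows a yellow shaker (300,440) that isn't meant, grey-topped shakers off the mat at (337,430) and (368,423), and two on the mat at (375,382) and (472,358). Cutlery lies on the band. Next, close crops.

```bash
python3 - <<'E'
import cv2
a=cv2.imread('pics/scene0.png')[225:335,130:370]; cv2.imwrite('pics/sc.png',cv2.resize(a,None,fx=3.3,fy=3.3,interpolation=cv2.INTER_CUBIC))
a=cv2.imread('pics/top0.png')[180:310,210:400]; cv2.imwrite('pics/tc.png',cv2.resize(a,None,fx=4.2,fy=4.2,interpolation=cv2.INTER_CUBIC))
E
```

```text
(no output)
```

View pics/sc.png

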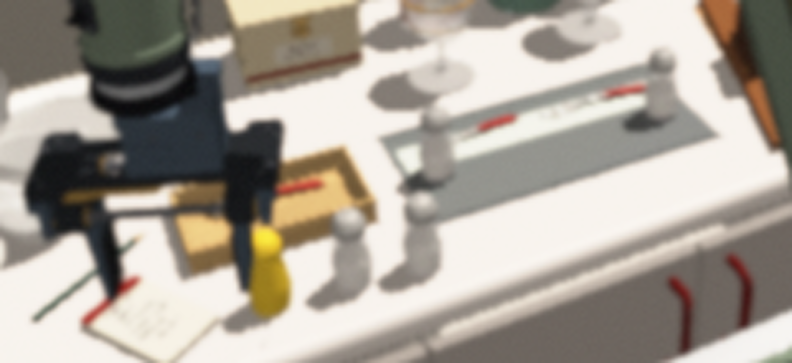

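View pics/tc.png

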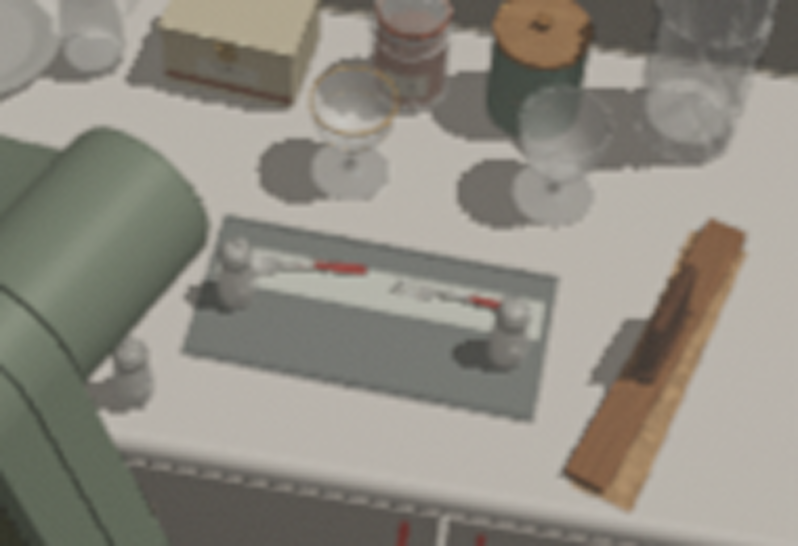

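```bash
python3 - <<'E'
from h import *
T=lambda p:(np.array(p)/4.2+[210,180]-0.38); S=lambda p:(np.array(p)/3.3+[130,225]-.35)
m=onz('top',T([(228,214),(558,278),(535,420),(182,352)]),1); print('mat top',m.round()); 
m2=onz('scene',S([(380,140),(655,60),(720,132),(440,222)]),1); print('mat scene (FL,FR,NR,NL)',m2.round())
print('center',m.mean(0).round(1), 'sides',[np.linalg.norm(m[i]-m[i-1]).round() for i in range(4)],[np.linalg.norm(m2[i]-m2[i-1]).round() for i in range(4)])
# shaker dome centers
for nm,s,t in(('L',(436,116),(236,250)),('R',(661,60),(513,312)),('off1',(421,206),(130,352))):
    print(nm,two('scene',S(s),'top',T(t)))
print('off2 z~80',onz('scene',S([(349,222)]),78).round(), 'off1',onz('scene',S([(421,206)]),78).round(),'yel',onz('scene',S([(268,242)]),78))
# straightedge top surface corners top view z=14
print('se',onz('top',T([(712,220),(746,232),(634,510),(565,470)]),14).round())
print('grip top (far,near ends)',onz('top',T([(693,262),(640,385)]),104).round())
# tray
print('tray rim',onz('scene',S([(345,150),(375,195),(190,270),(172,200)]),32).round())
for n,l in(('scene',2),('top',2)):
    im=cv2.imread(f'pics/{n}0.png'); b,g,r=[im[...,i].astype(int) for i in range(3)]
    mk=((r-np.maximum(b,g))>60).astype('uint8'); k,lab,st,c=cv2.connectedComponentsWithStats(mk)
    for i in range(1,k):
        if st[i,4]>5:
            p=onz(n,[c[i]],6)[0]
            if 200<p[0]<800 and abs(p[1])<700: print(n,'red',st[i],c[i].round(1),p.round())
print('glasses foot', onz('top',T([(350,172),(553,192)]),0).round())
E
```

```text
mat top [[ 609.  231.    1.]
 [ 593. -123.    1.]
 [ 421. -119.    1.]
 [ 433.  240.    1.]]
mat scene (FL,FR,NR,NL) [[ 597.  233.    1.]
 [ 589. -138.    1.]
 [ 421. -121.    1.]
 [ 429.  231.    1.]]
center [514.2  57.3   1. ] sides [np.float64(177.0), np.float64(355.0), np.float64(172.0), np.float64(359.0)] [np.float64(168.0), np.float64(371.0), np.float64(169.0), np.float64(352.0)]
L (array([510.69274703, 197.69097117,  77.80186438]), np.float64(4.755423830427391))
R (array([493.71662803, -82.47571113,  72.42191142]), np.float64(3.06478208462827))
off1 (array([376.20463697, 272.65286619,  77.2208217 ]), np.float64(3.2762664871688987))
off2 z~80 [[384. 344.  78.]] off1 [[373. 272.  78.]] yel [[393.0355657  423.08816653  78.        ]]
se [[ 689. -275.   14.]
 [ 680. -311.   14.]
 [ 335. -221.   14.]
 [ 365. -153.   14.]]
grip top (far,near ends) [[ 565. -248.  104.]
 [ 416. -208.  104.]]
tray rim [[557. 288.  32.]
 [467. 288.  32.]
 [444. 493.  32.]
 [561. 482.  32.]]
scene red [344 224   8  12  65] [348.2 228.2] [ 640. -275.    6.]
scene red [315 251  10   3  19] [319.3 251.9] [542. -67.   6.]
scene red [357 250   5  10  21] [359.2 254.2] [ 451. -197.    6.]
scene red [276 260  10   4  20] [280.4 261.4] [558. 100.   6.]
scene red [214 279  14   5  45] [220.9 280.8] [553. 344.   6.]
scene red [352 303   4   6   9] [353.6 305.4] [217.  -2.   6.]
scene red [166 309   6   5  18] [168.4 310.8] [483. 550.   6.]
scene red [334 310   5   6  13] [336.  312.2] [218.  66.   6.]
scene red [155 316   8   7  23] [158.4 319.3] [458. 587.   6.]
scene red [156 376   5  14  35] [158.3 381.9] [214. 635.   6.]
top red [287 243   9   2  12] [291.5 243.3] [561.  97.   6.]
top red [416 302   1   7   7] [416. 305.] [ 362. -440.    6.]
glasses foot [[ 690.  114.    0.]
 [ 705. -106.    0.]]
```

```bash
cat > mat.py <<'E'
from h import *
def matfit(n,im,verbose=True):
    # subpixel edge crossings along world lines at z=1 : sample scan lines in image by casting
    g=cv2.cvtColor(im,cv2.COLOR_BGR2GRAY).astype(np.float32)
    def samp(P): 
        uv=proj(n,P).astype(np.float32); return cv2.remap(g,uv[:,0].reshape(1,-1),uv[:,1].reshape(1,-1),cv2.INTER_CUBIC)[0]
    out={}
    def scan(fixed,vals,lo,hi,axis,sign,z):
        pts=[]
        s=np.arange(lo,hi,1.0)
        for v in vals:
            P=np.c_[s,np.full_like(s,v),np.full_like(s,z)] if axis==0 else np.c_[np.full_like(s,v),s,np.full_like(s,z)]
            gr=np.gradient(cv2.GaussianBlur(samp(P).reshape(1,-1),(0,0),2)[0])*sign
            i=int(gr[3:-3].argmax())+3
            if gr[i]>1.0:
                w=np.clip(gr[max(0,i-6):i+7],0,None); pts.append((P[max(0,i-6):i+7]*w[:,None]).sum(0)/w.sum())
        return np.array(pts)
    def line(p,axis):
        # fit coordinate[axis]=a+b*(other-c) robust
        o=1-axis; c=55 if o==1 else 512
        k=np.ones(len(p),bool)
        for _ in range(5):
            b,a=np.polyfit(p[k,o]-c,p[k,axis],1); r=p[:,axis]-a-b*(p[:,o]-c); k=abs(r)<max(1.5,2*np.median(abs(r)))
        return a.round(1),np.degrees(np.arctan(b)).round(2),k.sum(),r[k].std().round(2)
    ys=np.arange(-100,215,5)
    print(n,'near x@y55',line(scan(0,ys,405,450,0,-1,1),0))
    print(n,'far  x@y55',line(scan(0,ys,580,630,0,1,1),0))
    print(n,'bandnear',line(scan(0,ys,500,540,0,1,1),0))
    print(n,'bandfar',line(scan(0,ys,548,590,0,-1,1),0))
    xs=np.arange(430,600,4)
    print(n,'right y@x512',line(scan(0,xs,-145,-100,1,-1,1),1))
    print(n,'left y@x512',line(scan(0,xs,215,260,1,1,1),1))
if __name__=='__main__':
    for n in('scene','top'): matfit(n,cv2.imread(f'pics/{n}0.png'))
E
python3 mat.py; python3 - <<'E'
from h import *
T=lambda p:(np.array(p)/4.2+[210,180]-0.38); S=lambda p:(np.array(p)/3.3+[130,225]-.35)
print('tines',onz('top',T([(390,285),(440,298),(500,303)]),6).round(),onz('scene',S([(545,112),(605,93),(645,90)]),6).round())
print('spoon',onz('top',T([(262,263),(318,266),(366,270)]),6).round(),onz('scene',S([(460,137),(480,130),(515,120)]),6).round())
print('corner',onz('top',[[572*.7,442*.7],[577*.7,283*.7]],0).round())
E
```

```text
scene near x@y55 (np.float64(421.0), np.float64(1.97), np.int64(63), np.float64(0.42))
scene far  x@y55 (np.float64(597.0), np.float64(2.09), np.int64(55), np.float64(0.53))
scene bandnear (np.float64(514.4), np.float64(2.25), np.int64(46), np.float64(0.45))
scene bandfar (np.float64(566.6), np.float64(1.54), np.int64(36), np.float64(1.44))
scene right y@x512 (np.float64(-125.8), np.float64(-10.23), np.int64(38), np.float64(3.29))
scene left y@x512 (np.float64(245.4), np.float64(-9.49), np.int64(36), np.float64(2.28))
top near x@y55 (np.float64(423.1), np.float64(2.11), np.int64(63), np.float64(0.47))
top far  x@y55 (np.float64(602.3), np.float64(2.09), np.int64(63), np.float64(0.36))
top bandnear (np.float64(519.4), np.float64(2.01), np.int64(51), np.float64(0.47))
top bandfar (np.float64(568.0), np.float64(2.01), np.int64(45), np.float64(0.75))
top right y@x512 (np.float64(-120.6), np.float64(-2.18), np.int64(43), np.float64(0.46))
top left y@x512 (np.float64(238.9), np.float64(-2.35), np.int64(37), np.float64(0.66))
tines [[549.  47.   6.]
 [543.  -6.   6.]
 [548. -68.   6.]] [[548.  41.   6.]
 [549. -41.   6.]
 [531. -87.   6.]]
spoon [[551. 182.   6.]
 [558. 124.   6.]
 [563.  74.   6.]] [[551. 151.   6.]
 [553. 125.   6.]
 [551.  80.   6.]]
corner [[ 335. -381.    0.]
 [ 923. -383.    0.]]
```

>>> play_rows(increments=[[24,-31,-3,-7.3,0.5],[24,-31,-3,-7.3,0.5],[24,-31,-3,-7.3,0.5],[24,-31,-3,-7.3,0.5],[24,-31,-3,-7.3,0.5],[24,-31,-3,-7.3,0.5],[24,-31,-3,-7.3,0.5],[24,-31,-3,-7.3,0.5],[24,-31,-3,-7.3,0.5],[24,-31,-3,-7.3,0.5],[24,-31,-3,-7.3,0.5],[24,-31,-3,-7.3,0.5],[24,-31,-3,-7.3,0.5],[24,-31,-3,-7.3,0.5],[4,-10,0,0,0.5],[0,0,0,0,0.5]], newtons=15)

```text
time_s: 2.1
ee_pos: [558.6, 87.5, 185.6]
ee_rot: [-179.9, 0.0, 55.4]
force: [0.3, -0.1, 0.1]
gripper_width: 45.9
```

```bash
python3 - <<'E'
from h import *
for n in('scene','top'):
    im=grab(n,n+'1'); cv2.imwrite(f'pics/{n}1b.png',cv2.resize(im[150:360,100:420],None,fx=2.5,fy=2.5,interpolation=cv2.INTER_CUBIC))
s=env.state();print(s['time_s'],s['ee_pos'],s['ee_rot'],s['gripper_width'])
E
```

```text
2.2 [558.2493768   88.45343888 185.94703027] [-1.79953323e+02  3.05695134e-03  5.54850118e+01] 45.52048672017961
```

View pics/scene1b.png

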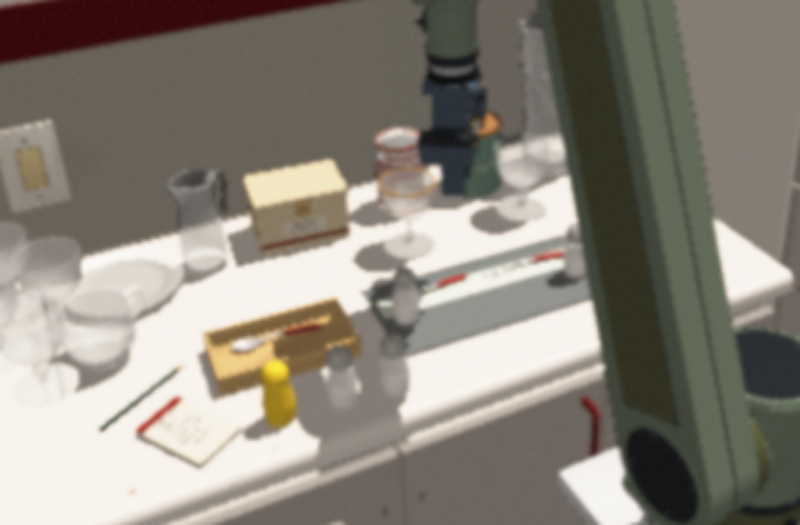

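View pics/top1b.png

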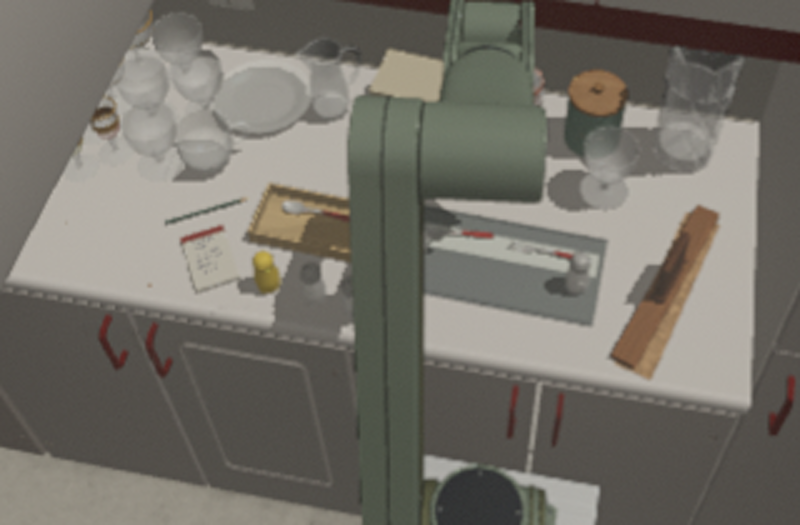

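Four shakers in total; the tray already holds teaspoon_2 (bowl left, handle right); both the spoon and fork lie on the band. Refine measurements.

```bash
python3 - <<'E'
from h import *
Q=lambda p:(np.array(p)/2.5+[100,150]-.3)
for nm,s,t in(('off2',(341,353),(313,268)),('yel',(276,370),(263,258)),('gilt rim',(410,180),(0,0)),('tray TL',(205,332),(268,185)),('tray NL',(218,388),(246,240))):
    print(nm,two('scene',Q(s),'top',Q(t)))
print('trayscene',onz('scene',Q([(338,302),(358,340),(218,370),(205,332)]),32).round())
print('traytop',onz('top',Q([(268,185),(246,232)]),32).round())
print('sp2',onz('scene',Q([(235,346),(328,326)]),11).round(), onz('top',Q([(283,207),(350,218)]),11).round())
for n in('scene','top'):
    im=cv2.imread(f'pics/{n}1.png'); b,g,r=[im[...,i].astype(int) for i in range(3)]
    mk=((r-np.maximum(b,g))>40).astype('uint8'); k,lab,st,c=cv2.connectedComponentsWithStats(mk)
    for i in range(1,k):
        if st[i,4]>4:
            ys,xs=np.nonzero(lab==i); w=(r-np.maximum(b,g))[ys,xs]
            P=onz(n,np.c_[xs,ys],8)
            if 350<P[:,0].mean()<650 and abs(P[:,1].mean())<450: print(n,np.average(P,axis=0,weights=w).round(),'y',P[:,1].min().round(),P[:,1].max().round(),'slope dx/dy',np.polyfit(P[:,1],P[:,0],1)[0].round(2))
E
```

```text
off2 (array([392.45807904, 341.44438527,  77.71725543]), np.float64(6.830399257976697))
yel (array([394.93063752, 426.61319864,  80.89371469]), np.float64(4.6638766614371185))
gilt rim (array([ 63.19437875, 461.8160159 , 708.05789352]), np.float64(370.65140036050633))
tray TL (array([572.83735129, 479.46900661,  36.08172907]), np.float64(2.0388865432846717))
tray NL (array([464.80507355, 489.10020791,  20.13213863]), np.float64(2.1969880240943684))
trayscene [[554. 287.  32.]
 [458. 293.  32.]
 [487. 482.  32.]
 [577. 478.  32.]]
traytop [[577. 482.  32.]
 [472. 489.  32.]]
sp2 [[553. 444.  11.]
 [534. 312.  11.]] [[549. 449.  11.]
 [549. 326.  11.]]
scene [540. -65.   8.] y -89.0 -43.0 slope dx/dy 0.19
scene [555. 101.   8.] y 81.0 124.0 slope dx/dy -0.01
scene [553. 345.   8.] y 316.0 370.0 slope dx/dy 0.08
top [560.  97.   8.] y 77.0 125.0 slope dx/dy -0.12
top [545. -54.   8.] y -65.0 -43.0 slope dx/dy 0.09
top [ 362. -439.    8.] y -443.0 -436.0 slope dx/dy -2.08
```

>>> play_rows(increments=[[0,0,-25,0,0.5],[0,0,-25,0,0.5],[0,0,-25,0,0.5],[0,0,-25,0,0.5],[0,0,-25,0,0.5],[0,0,-20,0,0.5],[0,0,-12,0,0.5],[0,0,-8,0,0.5],[0,0,-4,0,0.5],[0,0,0,0,0.5],[0,0,0,0,0.5]])

```text
time_s: 3.58
ee_pos: [559.5, 87.7, 17.5]
ee_rot: [179.9, -0.0, 55.4]
force: [0.2, 0.3, 0.5]
gripper_width: 45.3
```

>>> play_rows(increments=[[0,0,-1,0,0.7],[0,0,0,0,0.8],[0,0,0,0,0.9],[0,0,0,0,1],[0,0,0,0,1],[0,0,0,0,1],[0,0,0,0,1],[0,0,0,0,1]], newtons=15)

```text
time_s: 4.58
ee_pos: [559.1, 87.7, 16.0]
ee_rot: [180.0, 0.0, 55.4]
force: [-0.6, 0.5, 0.3]
gripper_width: 12.6
```

```bash
python3 - <<'E'
from h import *
for n in('scene','top'):
    im=grab(n,n+'2'); cv2.imwrite(f'pics/{n}2b.png',cv2.resize(im[200:300,180:380],None,fx=4,fy=4,interpolation=cv2.INTER_CUBIC))
s=env.state();print(s['time_s'],s['ee_pos'],s['ee_rot'],s['gripper_width'],s['force'])
E
```

```text
4.675 [559.03068977  87.66162474  15.97207094] [1.79995974e+02 8.73343628e-04 5.54083997e+01] 12.324438245713718 [0.48918941 0.14082796 0.38045187]
```

View pics/scene2b.png

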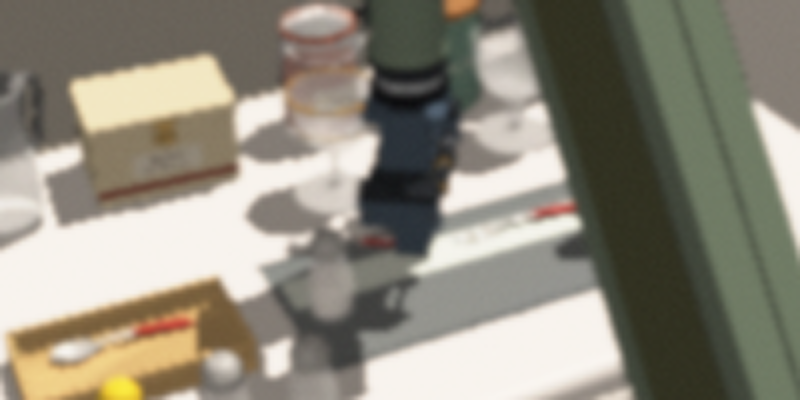

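View pics/top2b.png

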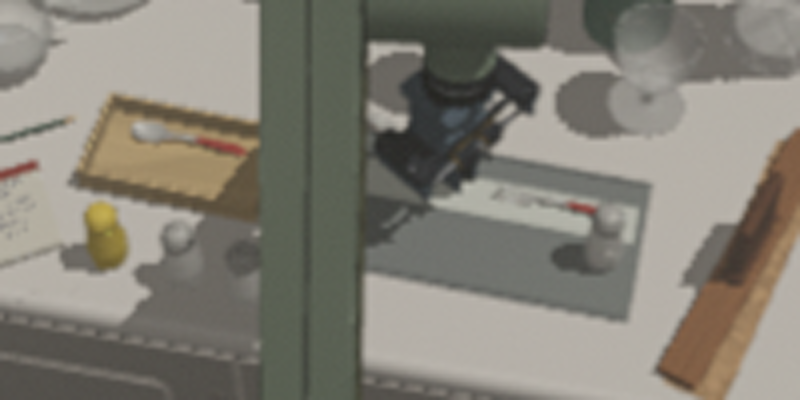

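>>> play_rows(increments=[[0,0,5,0,1],[0,0,15,0,1],[0,0,20,0,1],[0,0,20,0,1],[0,0,25,0,1],[0,0,25,0,1],[0,0,25,0,1],[0,0,15,0,1],[0,0,0,0,1]])

```text
time_s: 5.8
ee_pos: [559.7, 87.7, 167.4]
ee_rot: [179.9, -0.1, 55.4]
force: [0.1, 0.6, 0.1]
gripper_width: 12.3
```

```bash
python3 - <<'E'
from h import *
for n in('scene','top'):
    im=grab(n,n+'3'); cv2.imwrite(f'pics/{n}3b.png',cv2.resize(im[180:300,180:380],None,fx=4,fy=4,interpolation=cv2.INTER_CUBIC))
s=env.state();print(s['time_s'],s['ee_pos'],s['ee_rot'],s['gripper_width'],s['force'])
E
```

```text
5.9 [558.48992809  87.56449185 165.43432049] [-1.79954852e+02  4.82062832e-02  5.54086652e+01] 12.754811520939736 [-0.54561963 -0.53383176 -0.14940941]
```

View pics/scene3b.png

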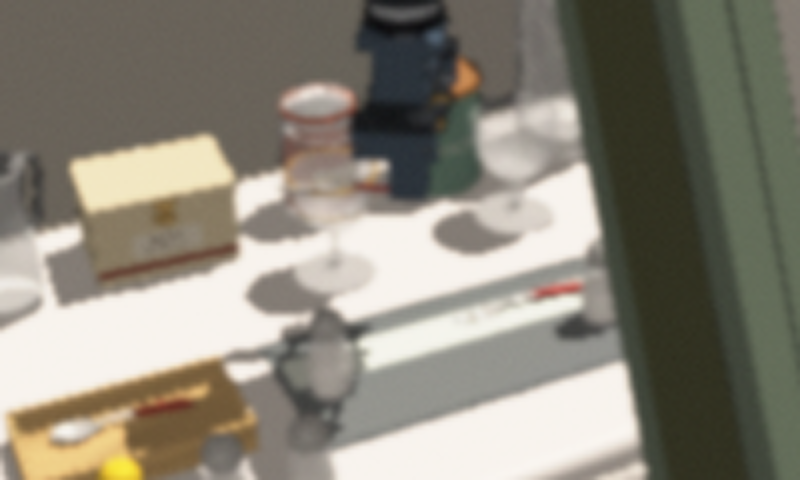

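View pics/top3b.png

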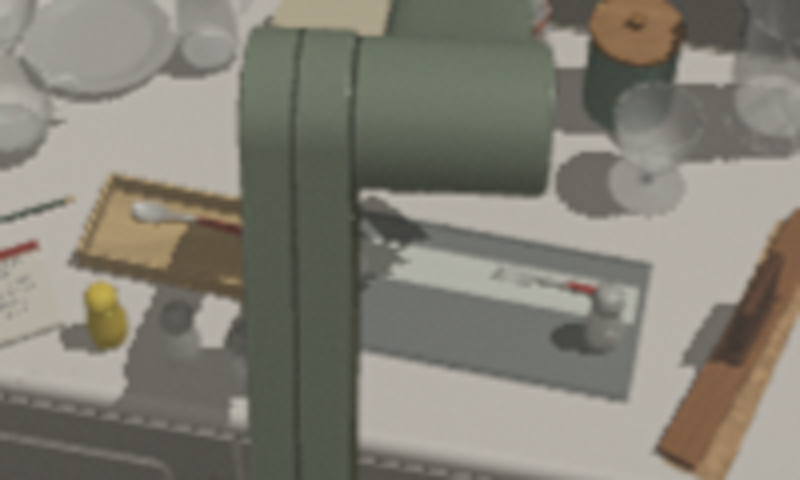

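Spoon is in the jaws (red at (385,175)). Carry it over the tray.

>>> play_rows(increments=[[-5,15,0,2,1],[-5,25,0,3,1],[-5,25,0,3,1],[-5,25,0,3,1],[-5,25,0,3,1],[-5,25,0,3,1],[-5,25,0,3,1],[-5,25,0,3,1],[-5,25,0,3,1],[-5,25,0,2.5,1],[-4,10,0,0,1],[0,0,0,0,1],[0,0,0,0,1]])

```text
time_s: 7.52
ee_pos: [504.9, 337.0, 165.8]
ee_rot: [-180.0, 0.0, 83.9]
force: [-0.1, 0.3, 0.5]
gripper_width: 12.5
```

```bash
python3 - <<'E'
from h import *
for n in('scene','top'):
    im=grab(n,n+'4'); cv2.imwrite(f'pics/{n}4b.png',cv2.resize(im[180:330,140:340],None,fx=4,fy=4,interpolation=cv2.INTER_CUBIC))
s=env.state();print(s['time_s'],s['ee_pos'],s['ee_rot'],s['gripper_width'],s['force'])
E
```

```text
7.625 [505.22515682 336.86718599 165.98282018] [1.79996243e+02 1.64976842e-02 8.38501598e+01] 13.477898482969474 [-0.67111026  0.30983305  0.0931663 ]
```

View pics/scene4b.png

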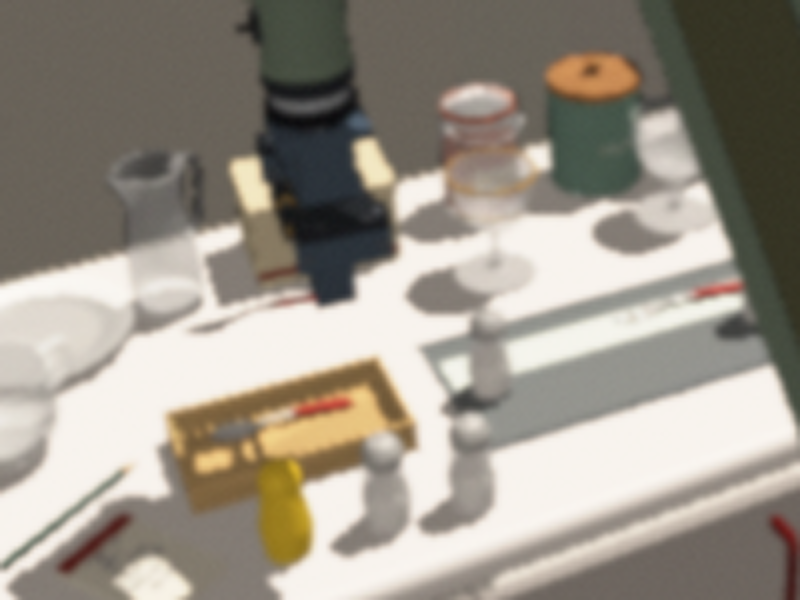

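View pics/top4b.png

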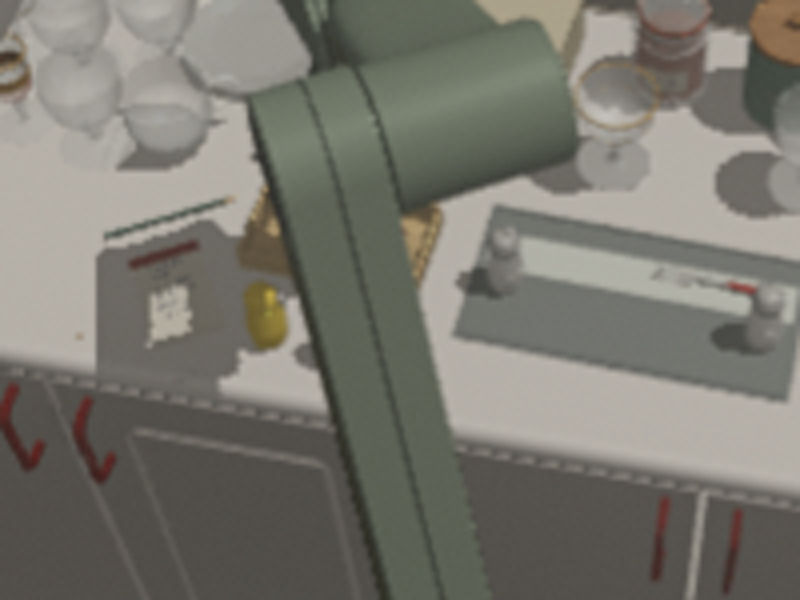

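>>> play_rows(increments=[[2,0,-25,0,1],[0,0,-25,0,1],[0,0,-25,0,1],[0,0,-25,0,1],[0,0,-20,0,1],[0,0,-12,0,1],[0,0,-7,0,1],[0,0,-4,0,1],[0,0,-1,0,1],[0,0,0,0,0.75],[0,0,0,0,0.65],[0,0,0,0,0.65],[0,0,0,0,0.65]])

```text
time_s: 9.25
ee_pos: [507.0, 337.7, 22.0]
ee_rot: [180.0, -0.0, 83.9]
force: [-0.3, -0.1, -1.0]
gripper_width: 32.3
```

>>> play_rows(increments=[[0,0,15,0,0.65],[0,0,25,0,0.65],[0,0,30,0,0.65],[0,0,35,0,0.65],[0,0,35,0,0.6],[4,-35,5,1,0.6],[4,-40,0,1,0.6],[4,-40,0,1,0.6],[4,-40,0,1,0.6],[4,-40,0,1,0.6],[4,-40,0,0,0.6],[4,-40,0,0,0.6],[4,-40,0,0,0.6],[4,-30,0,0,0.6],[3,-8,0,0,0.6],[0,0,0,0,0.6],[0,0,0,0,0.6]])

```text
time_s: 11.38
ee_pos: [545.9, -14.4, 167.2]
ee_rot: [180.0, -0.0, 89.0]
force: [0.3, 0.1, 0.6]
gripper_width: 36.1
```

```bash
python3 - <<'E'
from h import *
for n in('scene','top'):
    im=grab(n,n+'5'); cv2.imwrite(f'pics/{n}5b.png',cv2.resize(im[180:330,150:350],None,fx=4,fy=4,interpolation=cv2.INTER_CUBIC))
s=env.state();print(s['time_s'],s['ee_pos'],s['ee_rot'],s['gripper_width'],s['force'])
for n in('scene','top'):
    im=cv2.imread(f'pics/{n}5.png'); b,g,r=[im[...,i].astype(int) for i in range(3)]
    mk=((r-np.maximum(b,g))>40).astype('uint8'); k,lab,st,c=cv2.connectedComponentsWithStats(mk)
    for i in range(1,k):
        if st[i,4]>4:
            ys,xs=np.nonzero(lab==i); w=(r-np.maximum(b,g))[ys,xs]
            P=onz(n,np.c_[xs,ys],8)
            if 350<P[:,0].mean()<650 and abs(P[:,1].mean())<450: print(n,np.average(P,axis=0,weights=w).round(),'y',P[:,1].min().round(),P[:,1].max().round(),'slope dx/dy',np.polyfit(P[:,1],P[:,0],1)[0].round(2))
E
```

```text
11.475 [545.87628112 -14.34858945 167.04824391] [-1.79996747e+02 -1.42836698e-02  8.89853434e+01] 36.464898064953225 [-0.70459457 -0.54306701  0.56159269]
scene [540. -66.   8.] y -89.0 -43.0 slope dx/dy 0.13
scene [533. 333.   8.] y 291.0 374.0 slope dx/dy 0.71
top [551. 348.   8.] y 324.0 376.0 slope dx/dy 0.11
top [511. 324.   8.] y 301.0 343.0 slope dx/dy 0.22
top [545. -54.   8.] y -65.0 -43.0 slope dx/dy 0.09
top [ 363. -440.    8.] y -444.0 -436.0 slope dx/dy -1.18
```

View pics/scene5b.png

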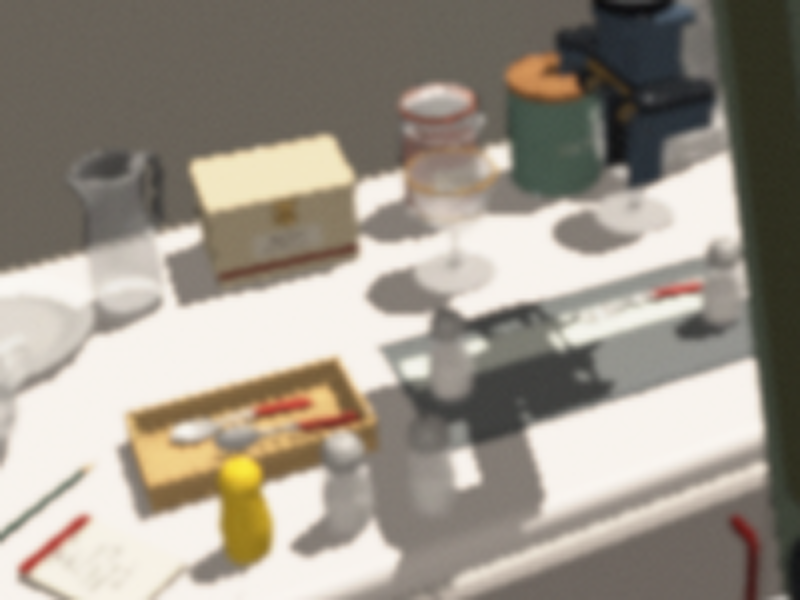

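View pics/top5b.png

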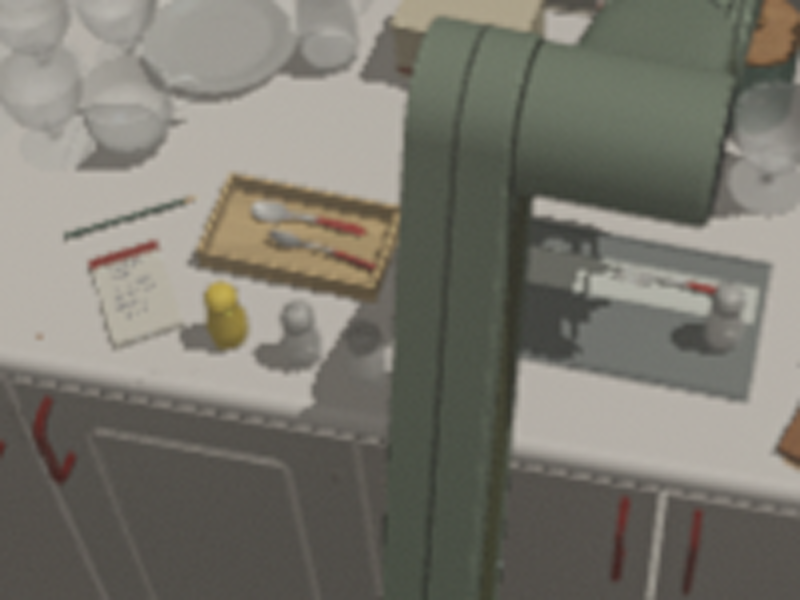

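Spoon lies in the tray beside teaspoon_2; the fork is still in place. Descend on the fork.

>>> play_rows(increments=[[0,1,-25,0,0.6],[0,0,-25,-1,0.6],[0,0,-25,-1,0.6],[0,0,-25,0,0.6],[0,0,-25,0,0.6],[0,0,-14,0,0.6],[0,0,-8,0,0.6],[0,0,-4,0,0.6],[0,0,0,0,0.6],[0,0,0,0,0.8],[0,0,0,0,0.9],[0,0,0,0,1],[0,0,0,0,1],[0,0,0,0,1],[0,0,0,0,1]])

```text
time_s: 13.35
ee_pos: [546.3, -14.4, 16.3]
ee_rot: [180.0, 0.0, 86.9]
force: [-0.4, -0.5, 3.7]
gripper_width: 18.1
```

>>> play_rows(increments=[[0,0,0,0,1],[0,0,0,0,1]])

```text
time_s: 13.6
ee_pos: [546.3, -14.4, 16.3]
ee_rot: [180.0, 0.0, 86.9]
force: [0.4, -0.7, 4.3]
gripper_width: 18.0
```

```bash
python3 - <<'E'
from h import *
for n in('scene','top'):
    im=grab(n,n+'6'); cv2.imwrite(f'pics/{n}6b.png',cv2.resize(im[200:300,240:380],None,fx=5,fy=5,interpolation=cv2.INTER_CUBIC))
s=env.state();print(s['time_s'],s['ee_pos'],s['ee_rot'],s['gripper_width'],s['force'])
E
```

```text
13.7 [546.35370164 -14.3418455   16.24344228] [1.79951948e+02 1.65010020e-03 8.69132377e+01] 17.82788700806725 [-0.50861133 -0.61803123  4.66575241]
```

View pics/scene6b.png

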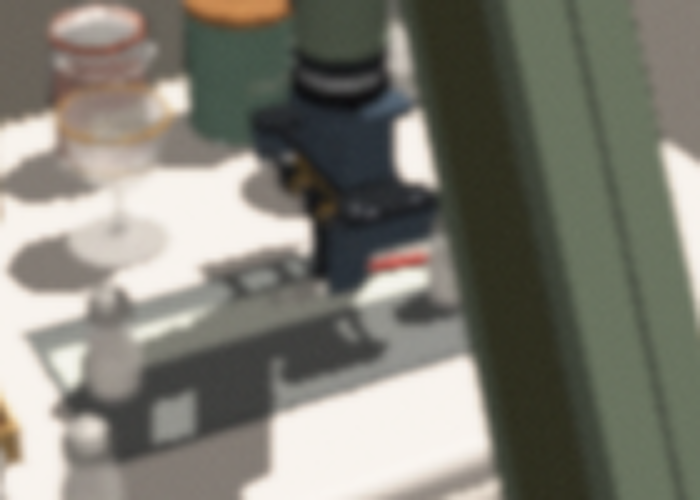

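View pics/top6b.png

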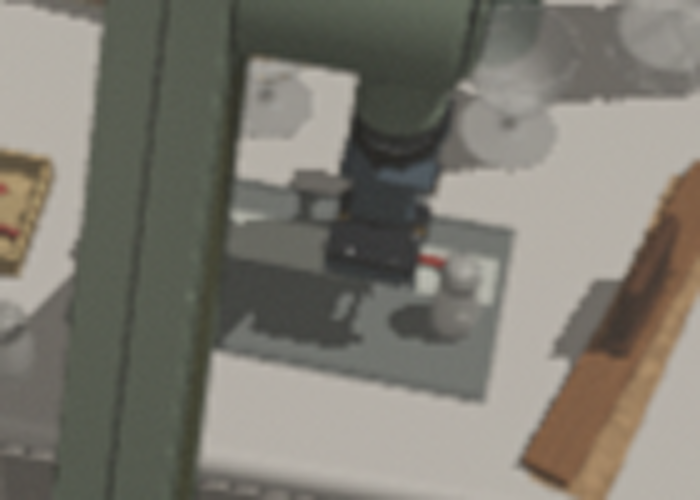

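>>> play_rows(increments=[[0,0,5,0,1],[0,0,10,0,1],[0,0,20,0,1],[0,0,25,0,1],[0,0,30,0,1],[0,0,35,0,1],[0,0,25,0,1],[0,0,0,0,1]])

```text
time_s: 14.7
ee_pos: [547.1, -14.4, 168.0]
ee_rot: [179.7, -0.0, 86.9]
force: [-0.6, -0.5, -0.6]
gripper_width: 18.1
```

```bash
python3 - <<'E'
from h import *
for n in('scene','top'):
    im=grab(n,n+'7'); cv2.imwrite(f'pics/{n}7b.png',cv2.resize(im[160:300,220:380],None,fx=5,fy=5,interpolation=cv2.INTER_CUBIC)[:600])
s=env.state();print(s['time_s'],s['ee_pos'],s['ee_rot'],s['gripper_width'],s['force'])
E
```

```text
14.8 [545.35702488 -14.29247701 165.33110735] [-1.79933048e+02 -1.27015481e-04  8.69087800e+01] 17.643545874104696 [ 0.5836868  -0.02846939 -0.49613723]
```

View pics/scene7b.png

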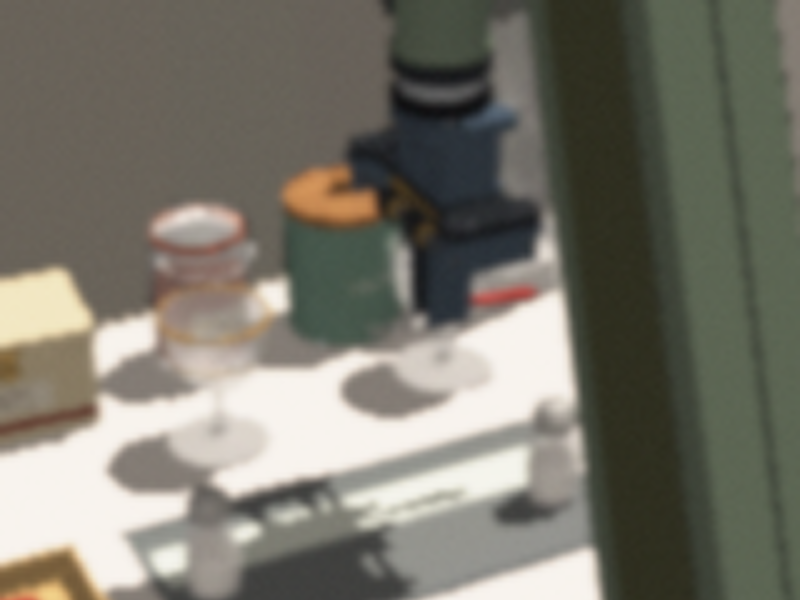

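View pics/top7b.png

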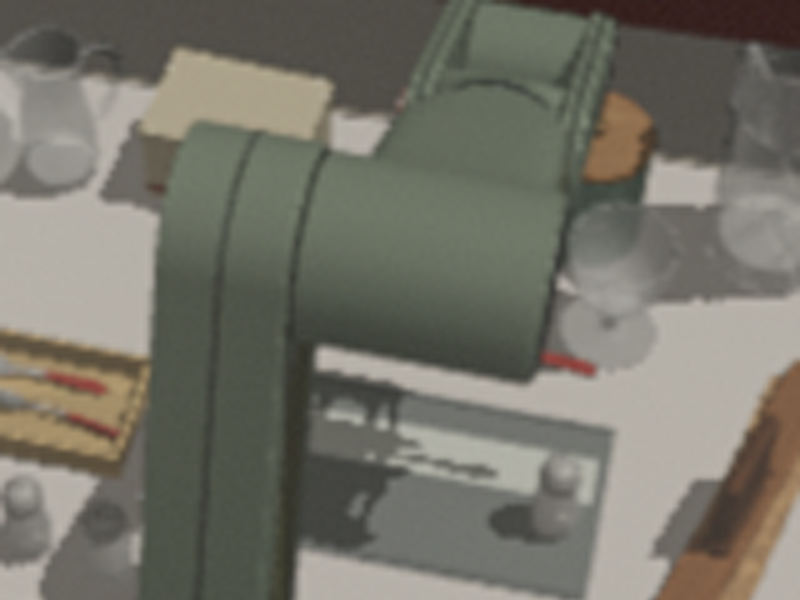

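```bash
python3 - <<'E'
from h import *
S5=lambda p:(np.array(p)/4+[150,180]-.37)
# corners order FR, NR, NL, FL (outer rim top)
for n,c in(('scene',[(340,358),(377,405),(150,480),(127,415)]),('top',[(402,205),(378,285),(192,252),(233,175)])):
    print(n,'rim',onz(n,S5(c),32).round().tolist())
print('spoon scene',onz('scene',S5([(220,438),(265,432),(300,426),(358,414)]),10).round().tolist())
print('spoon top',onz('top',S5([(275,238),(300,244),(330,252),(374,268)]),10).round().tolist())
print('sp2 top',onz('top',S5([(253,210),(365,230)]),10).round().tolist())
im=cv2.imread('pics/scene5.png');cv2.imwrite('pics/s5t.png',cv2.resize(im[260:320,175:250],None,fx=9,fy=9,interpolation=cv2.INTER_CUBIC))
im=cv2.imread('pics/top5.png');cv2.imwrite('pics/t5t.png',cv2.resize(im[215:260,190:260],None,fx=10,fy=10,interpolation=cv2.INTER_CUBIC))
E
```

```text
scene rim [[562.0, 285.0, 32.0], [481.0, 280.0, 32.0], [477.0, 484.0, 32.0], [573.0, 480.0, 32.0]]
top rim [[574.0, 284.0, 32.0], [468.0, 285.0, 32.0], [471.0, 491.0, 32.0], [579.0, 478.0, 32.0]]
spoon scene [[530.0, 411.0, 10.0], [520.0, 373.0, 10.0], [513.0, 343.0, 10.0], [504.0, 291.0, 10.0]]
spoon top [[520.0, 415.0, 10.0], [518.0, 386.0, 10.0], [513.0, 351.0, 10.0], [502.0, 299.0, 10.0]]
sp2 top [[552.0, 450.0, 10.0], [549.0, 321.0, 10.0]]
```

View pics/s5t.png

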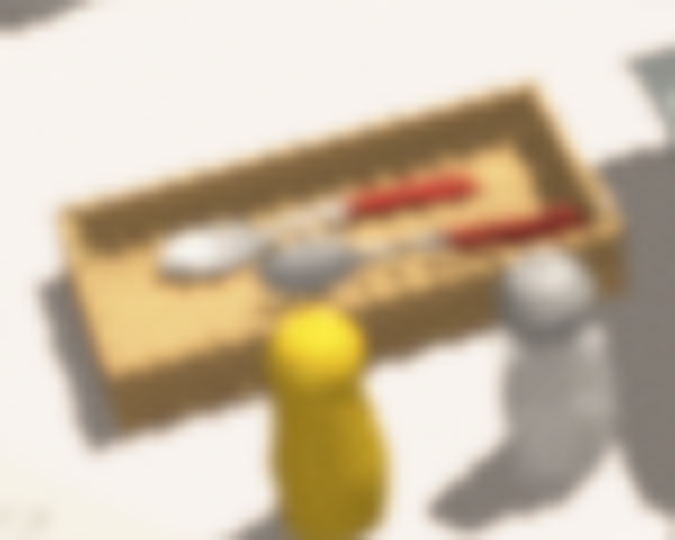

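View pics/t5t.png

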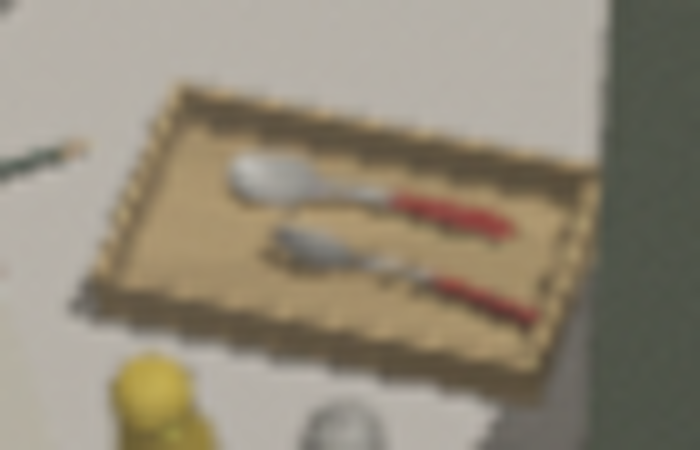

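>>> play_rows(increments=[[-2,20,0,0,1],[-2,35,0,0,1],[-2,35,0,0,1],[-2,35,0,0,1],[-2,35,0,0,1],[-2,35,0,0,1],[-2,35,0,0,1],[-2,35,0,0,1],[-2,35,0,0,1],[-2,35,0,0,1],[-2,35,0,0,1],[-2,30,0,0,1],[-2,17,0,0,1],[0,0,0,0,1],[0,0,0,0,1]])

```text
time_s: 16.68
ee_pos: [519.8, 401.8, 165.6]
ee_rot: [-180.0, 0.1, 86.9]
force: [0.1, -0.6, -0.3]
gripper_width: 17.9
```

```bash
python3 - <<'E'
from h import *
for n in('scene','top'):
    im=grab(n,n+'8'); cv2.imwrite(f'pics/{n}8b.png',cv2.resize(im[180:330,130:330],None,fx=4,fy=4,interpolation=cv2.INTER_CUBIC)[:600])
s=env.state();print(s['time_s'],s['ee_pos'],s['ee_rot'],s['gripper_width'],s['force'])
E
```

```text
16.775 [520.119536   401.57750609 165.98741978] [-1.79991273e+02  3.04467893e-02  8.68446012e+01] 18.09718674529067 [ 0.26815962  0.02861702 -0.3049237 ]
```

View pics/scene8b.png

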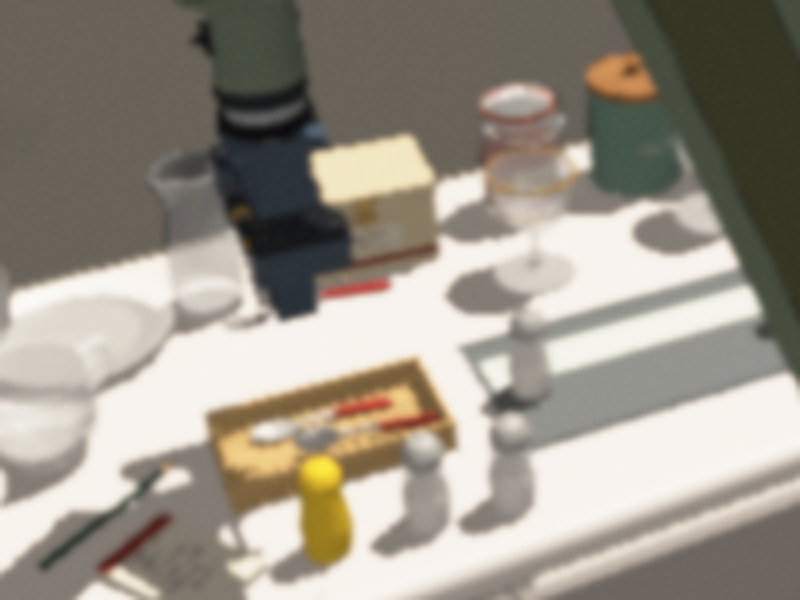

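```bash
python3 - <<'E'
from h import *
Q=lambda p:(np.array(p)/4+[130,180]-.37)
print(onz('scene',Q([(390,285),(228,322)]),155).round())
E
```

```text
[[509. 320. 155.]
 [521. 457. 155.]]
```

Fork spans y 320..457, within the tray (289..479). Lower and release.

>>> play_rows(increments=[[0,0,-25,0,1],[0,0,-25,0,1],[0,0,-25,0,1],[0,0,-25,0,1],[0,0,-17,0,1],[0,0,-10,0,1],[0,0,-5,0,1],[0,0,-1,0,1],[0,0,0,0,0.9],[0,0,0,0,0.76],[0,0,0,0,0.7],[0,0,0,0,0.7],[0,0,10,0,0.7],[0,0,20,0,0.7],[0,0,25,0,0.7],[0,0,30,0,0.7],[0,0,30,0,0.6],[-10,-10,10,0,0],[-20,-10,0,0,0],[-20,-10,0,0,0]])

```text
time_s: 19.27
ee_pos: [468.2, 371.2, 157.1]
ee_rot: [-179.9, 0.1, 86.9]
force: [-0.2, -0.8, -1.0]
gripper_width: 63.4
```

```bash
python3 - <<'E'
from h import *
for n in('scene','top'):
    im=grab(n,n+'9'); cv2.imwrite(f'pics/{n}9b.png',cv2.resize(im[180:330,130:330],None,fx=4,fy=4,interpolation=cv2.INTER_CUBIC)[:600])
s=env.state();print(s['time_s'],s['ee_pos'],s['ee_rot'],s['gripper_width'],s['force'])
E
```

```text
19.375 [467.03219931 370.74294439 157.28641657] [-1.79809489e+02  1.51996243e-01  8.69295063e+01] 71.91072633961615 [ 0.46584845  0.38708247 -0.28655484]
```

View pics/scene9b.png

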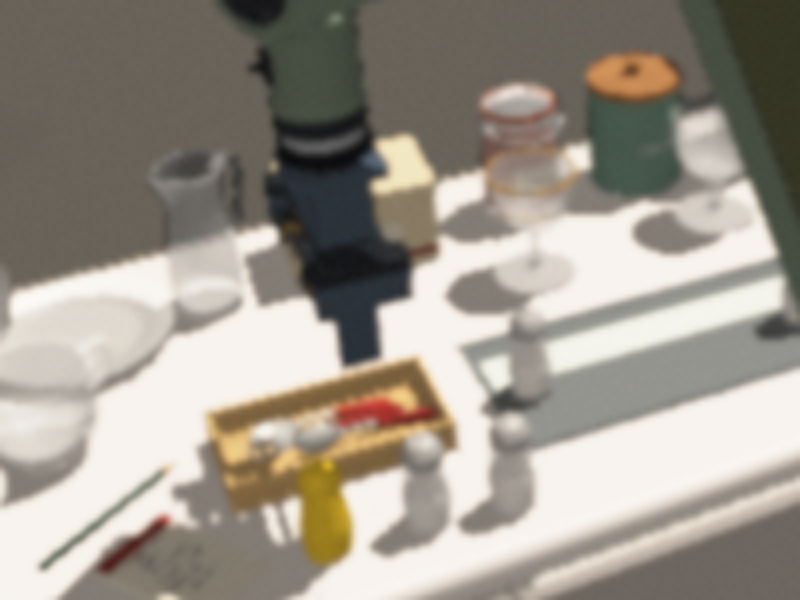

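```bash
python3 - <<'E'
from h import *
Q=lambda p:(np.array(p)/4+[130,180]-.37)
print('off2,off1,L dome',onz('scene',Q([(421,452),(511,430),(529,322)]),78).round())
print('base (z0 bottom centre of body z10)',onz('scene',Q([(427,520),(512,500),(533,385)]),8).round())
E
```

```text
off2,off1,L dome [[382. 347.  78.]
 [373. 272.  78.]
 [505. 198.  78.]]
base (z0 bottom centre of body z10) [[381. 348.   8.]
 [370. 277.   8.]
 [505. 198.   8.]]
```

View pics/top9b.png

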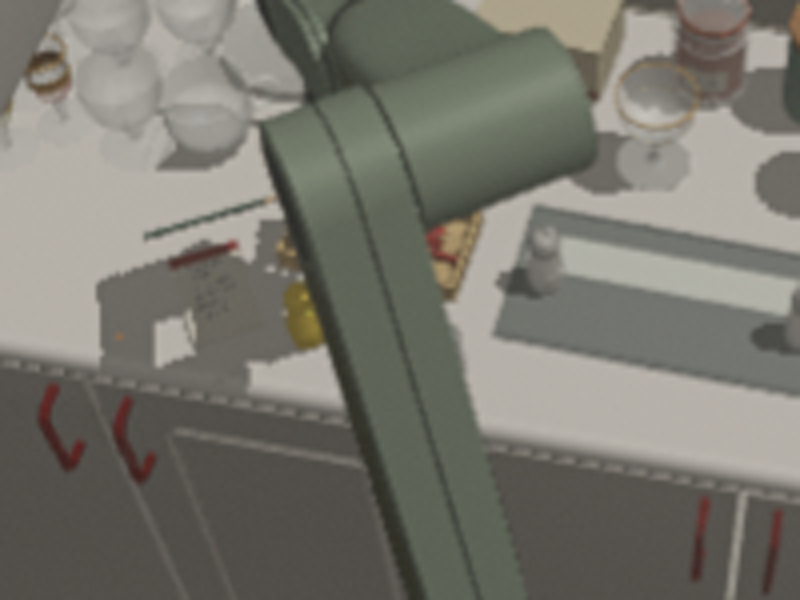

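>>> play_rows(increments=[[-25,-10,0,1,0],[-30,-10,0,1,0],[-28,-6,0,1,0],[0,0,-20,0,0],[0,0,-25,0,0],[0,0,-25,0,0],[0,0,-22,0,0],[0,0,-15,0,0],[0,0,-8,0,0],[0,0,-2,0,0],[0,0,0,0,0],[0,0,0,0,0]], newtons=15)

```text
time_s: 20.88
ee_pos: [387.4, 347.0, 41.6]
ee_rot: [179.9, -0.1, 89.9]
force: [0.4, -0.3, 0.0]
gripper_width: 91.4
```

```bash
python3 - <<'E'
from h import *
for n in('scene',):
    im=grab(n,n+'10'); cv2.imwrite(f'pics/{n}10b.png',cv2.resize(im[220:340,160:320],None,fx=5,fy=5,interpolation=cv2.INTER_CUBIC)[:600])
s=env.state();print(s['time_s'],s['ee_pos'],s['ee_rot'],s['gripper_width'],s['force'])
E
```

```text
20.925 [387.33618567 346.90526422  41.53739156] [ 1.79941303e+02 -4.49372187e-02  8.99098174e+01] 91.76177613943115 [ 0.50959506 -0.09377943 -1.00103053]
```

View pics/scene10b.png

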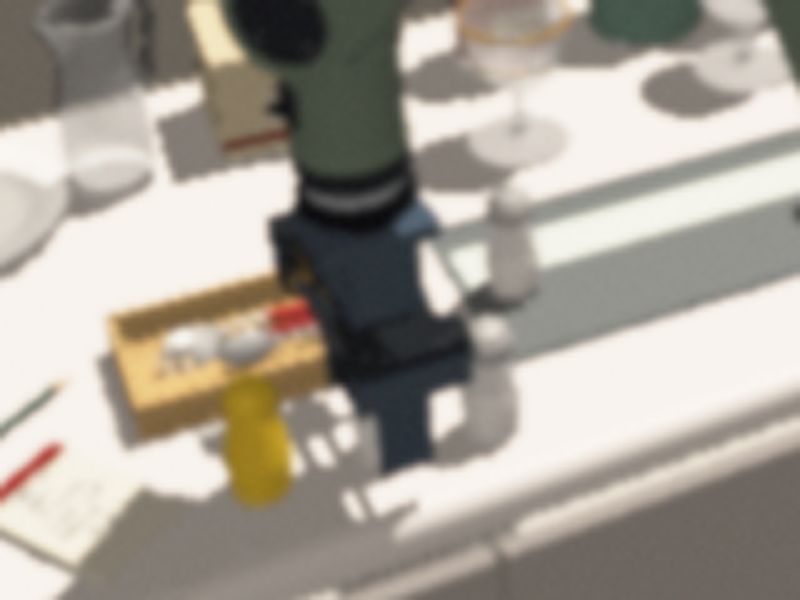

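>>> play_rows(increments=[[0,0,0,0,0.3],[0,0,0,0,0.4],[0,0,0,0,0.5],[0,0,0,0,0.6],[0,0,0,0,0.7],[0,0,0,0,0.7],[0,0,0,0,0.8],[0,0,0,0,0.8]], newtons=15)

```text
time_s: 21.92
ee_pos: [387.0, 346.6, 40.9]
ee_rot: [-180.0, 0.0, 89.9]
force: [-0.3, 0.4, 0.1]
gripper_width: 38.7
```

>>> play_rows(increments=[[0,0,5,0,0.8],[0,0,15,0,0.8],[0,0,25,0,0.8],[0,0,30,0,0.8],[0,0,25,0,0.8],[0,0,15,0,0.8],[0,0,0,0,0.8]], newtons=20)

```text
time_s: 22.8
ee_pos: [387.5, 347.1, 157.3]
ee_rot: [179.9, -0.1, 89.9]
force: [0.6, 0.1, -1.6]
gripper_width: 39.0
```

>>> play_rows(increments=[[6,-12,0,0,0.8],[11,-24,0,0,0.8],[11,-24,0,0,0.8],[11,-24,0,0,0.8],[11,-24,0,0,0.8],[11,-24,0,0,0.8],[11,-24,0,0,0.8],[11,-24,0,0,0.8],[11,-24,0,0,0.8],[11,-24,0,0,0.8],[8,-11,0,0,0.8],[0,0,0,0,0.8],[0,0,0,0,0.8]])

```text
time_s: 24.42
ee_pos: [499.5, 108.1, 155.6]
ee_rot: [-179.9, -0.0, 89.9]
force: [-0.6, -0.1, -1.3]
gripper_width: 38.0
```

```bash
python3 - <<'E'
from h import *
for n in('scene','top'):
    im=grab(n,n+'11'); cv2.imwrite(f'pics/{n}11b.png',cv2.resize(im[180:330,180:380],None,fx=4,fy=4,interpolation=cv2.INTER_CUBIC)[:600])
s=env.state();print(s['time_s'],s['ee_pos'],s['ee_rot'],s['gripper_width'],s['force'])
E
```

```text
24.525 [499.59380625 108.30378797 155.86462918] [-1.79977340e+02 -6.61386991e-03  8.99659282e+01] 38.303362676989956 [ 0.43885012  0.31886736 -1.04444792]
```

View pics/scene11b.png

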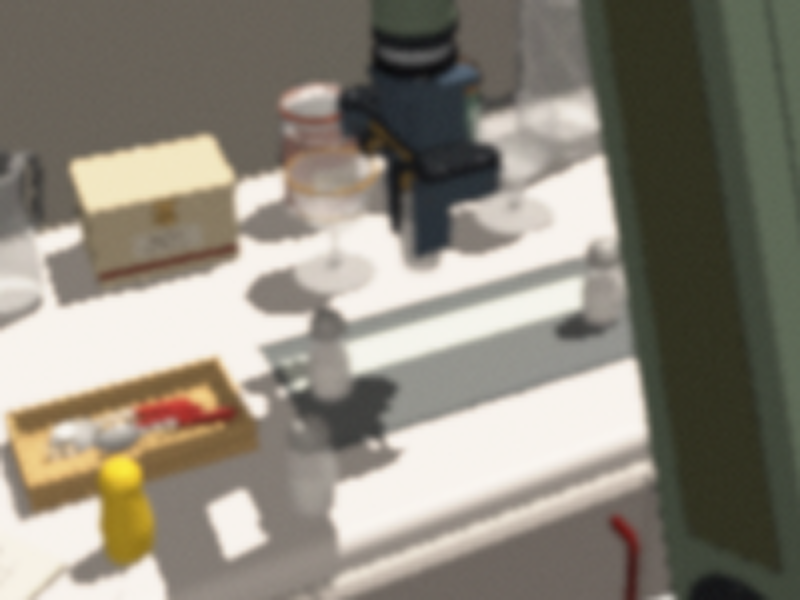

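View pics/top11b.png

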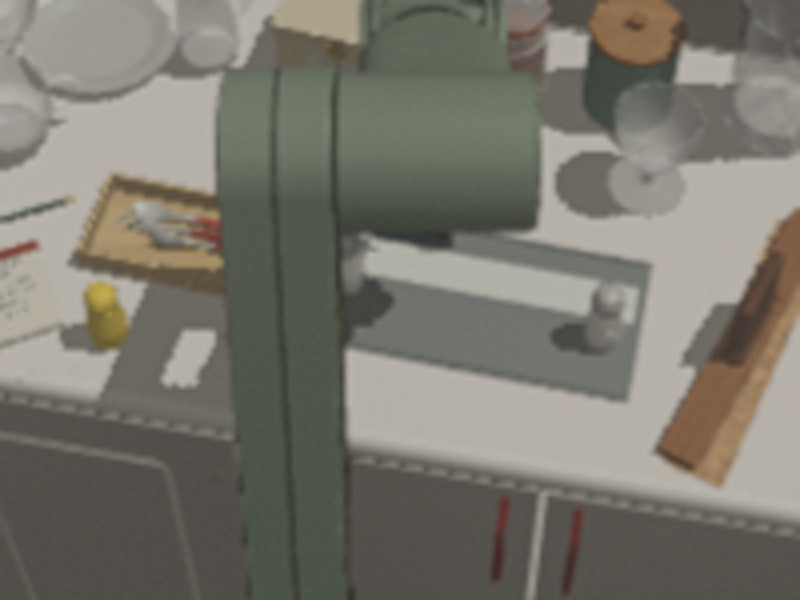

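>>> play_rows(increments=[[0,0,-20,0,0.8],[0,0,-25,0,0.8],[0,0,-25,0,0.8],[0,0,-20,0,0.8],[0,0,-12,0,0.8],[0,0,-7,0,0.8],[0,0,-3,0,0.8],[0,0,-1,0,0.8],[0,0,0,0,0.8],[0,0,0,0,0.8]])

```text
time_s: 25.78
ee_pos: [500.3, 107.7, 43.3]
ee_rot: [179.9, -0.0, 89.9]
force: [0.0, -0.3, 0.5]
gripper_width: 38.4
```

>>> play_rows(increments=[[0,0,-1,0,0.8],[0,0,0,0,0.55],[0,0,0,0,0.5],[0,0,0,0,0.3],[0,0,0,0,0.1],[0,0,0,0,0],[0,0,0,0,0],[0,0,10,0,0],[0,0,25,0,0],[0,0,30,0,0],[0,0,30,0,0],[0,0,20,0,0]])

```text
time_s: 27.28
ee_pos: [500.6, 107.8, 159.2]
ee_rot: [179.8, -0.0, 89.9]
force: [0.4, -0.3, 0.1]
gripper_width: 90.8
```

>>> play_rows(increments=[[-7,9,0,0,0],[-14,18,0,0,0],[-14,18,0,0,0],[-14,18,0,0,0],[-14,18,0,0,0],[-14,18,0,0,0],[-14,18,0,0,0],[-14,18,0,0,0],[-14,19,0,0,0],[-4,12,0,0,0],[0,0,0,0,0],[0,0,0,0,0]])

```text
time_s: 28.78
ee_pos: [377.2, 273.3, 156.7]
ee_rot: [-180.0, 0.0, 89.9]
force: [-0.5, -0.6, 0.3]
gripper_width: 91.4
```

```bash
python3 - <<'E'
from h import *
for n in('scene','top'):
    im=grab(n,n+'12'); cv2.imwrite(f'pics/{n}12b.png',cv2.resize(im[180:330,180:380],None,fx=4,fy=4,interpolation=cv2.INTER_CUBIC)[:600])
s=env.state();print(s['time_s'],s['ee_pos'],s['ee_rot'],s['gripper_width'],s['force'])
E
```

```text
28.875 [377.32776898 273.14233613 156.86453775] [-1.79999985e+02  1.91004722e-02  8.98625354e+01] 91.16477831411936 [-0.36922314 -0.42363378 -0.11841351]
```

View pics/scene12b.png

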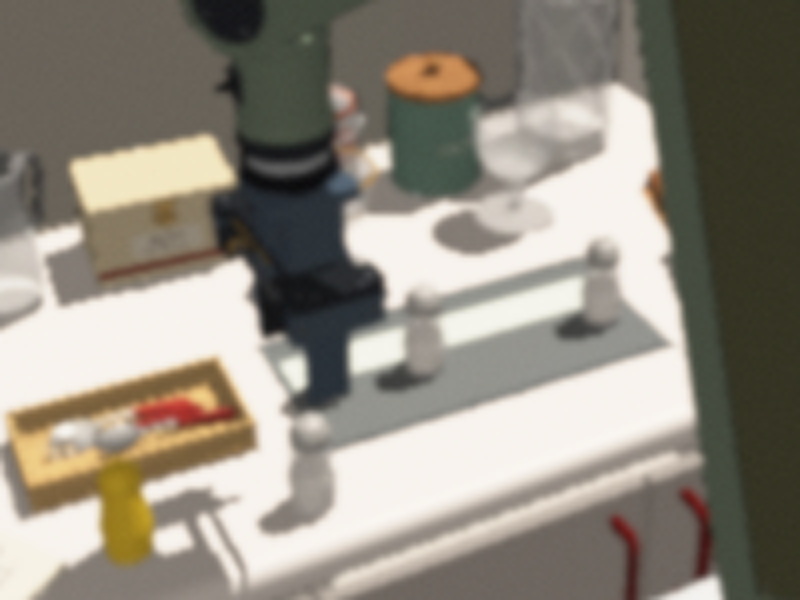

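View pics/top12b.png

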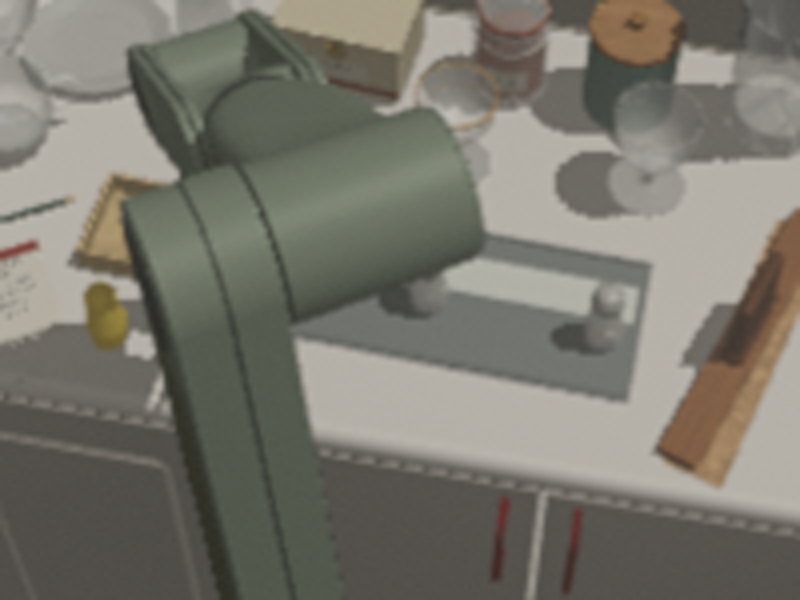

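Placed shaker stands at (423,340). Now the second off-mat shaker.

>>> play_rows(increments=[[0,0,-20,0,0],[0,0,-25,0,0],[0,0,-25,0,0],[0,0,-22,0,0],[0,0,-14,0,0],[0,0,-8,0,0],[0,0,-2,0,0],[0,0,0,0,0.2],[0,0,0,0,0.4],[0,0,0,0,0.5],[0,0,0,0,0.6],[0,0,0,0,0.7],[0,0,0,0,0.7],[0,0,0,0,0.8],[0,0,0,0,0.8],[0,0,0,0,0.8]], newtons=15)

```text
time_s: 30.88
ee_pos: [376.9, 273.6, 41.0]
ee_rot: [-180.0, 0.0, 89.9]
force: [-0.8, -0.1, 1.3]
gripper_width: 38.0
```

>>> play_rows(increments=[[0,0,5,0,0.8],[0,0,15,0,0.8],[0,0,25,0,0.8],[0,0,30,0,0.8],[0,0,25,0,0.8],[0,0,15,0,0.8],[0,0,0,0,0.8]], newtons=20)

```text
time_s: 31.75
ee_pos: [377.7, 274.1, 157.1]
ee_rot: [179.8, -0.1, 89.9]
force: [-0.1, 0.1, -1.3]
gripper_width: 38.8
```

>>> play_rows(increments=[[6,-13,0,0,0.8],[12,-25,0,0,0.8],[12,-25,0,0,0.8],[12,-25,0,0,0.8],[12,-25,0,0,0.8],[12,-25,0,0,0.8],[12,-25,0,0,0.8],[12,-25,0,0,0.8],[12,-25,0,0,0.8],[12,-25,0,0,0.8],[7,-20,0,0,0.8],[0,0,0,0,0.8],[0,0,0,0,0.8]])

```text
time_s: 33.38
ee_pos: [497.3, 15.5, 155.3]
ee_rot: [-179.9, -0.0, 89.9]
force: [0.2, 1.2, -0.1]
gripper_width: 38.1
```

```bash
python3 - <<'E'
from h import *
for n in('scene','top'):
    im=grab(n,n+'13'); cv2.imwrite(f'pics/{n}13b.png',cv2.resize(im[180:330,180:380],None,fx=4,fy=4,interpolation=cv2.INTER_CUBIC)[:600])
s=env.state();print(s['time_s'],s['ee_pos'],s['ee_rot'],s['gripper_width'],s['force'])
E
```

```text
33.475 [497.47321271  16.04853678 155.62512502] [-1.79947892e+02 -8.28696345e-03  8.99438391e+01] 38.54095651353164 [-0.84333371  0.02255416 -1.60063942]
```

View pics/scene13b.png

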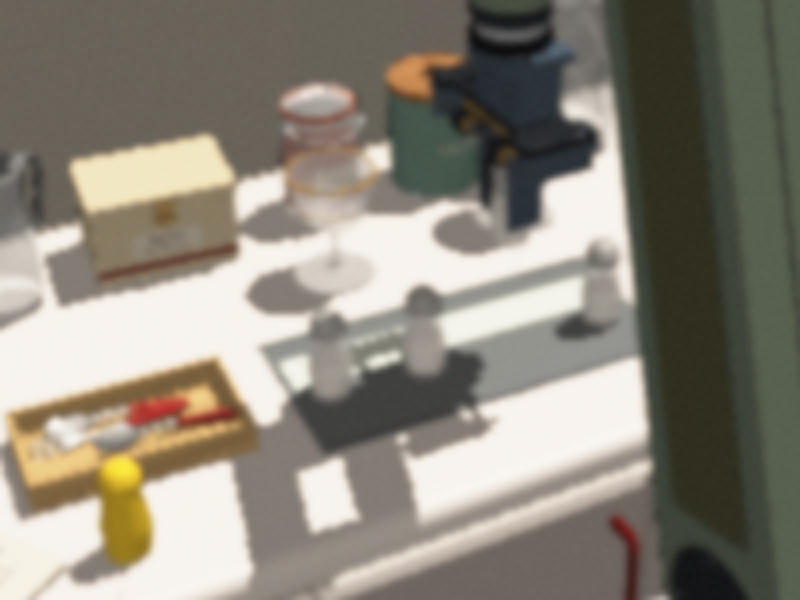

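>>> play_rows(increments=[[0,0,-20,0,0.8],[0,0,-25,0,0.8],[0,0,-25,0,0.8],[0,0,-20,0,0.8],[0,0,-12,0,0.8],[0,0,-7,0,0.8],[0,0,-3,0,0.8],[0,0,-1,0,0.8],[0,0,-1,0,0.8],[0,0,0,0,0.8],[0,0,0,0,0.55],[0,0,0,0,0.5],[0,0,0,0,0.3],[0,0,0,0,0.1],[0,0,0,0,0],[0,0,0,0,0]])

```text
time_s: 35.48
ee_pos: [498.0, 15.7, 41.9]
ee_rot: [180.0, 0.0, 89.9]
force: [0.5, 0.8, 0.2]
gripper_width: 82.8
```

>>> play_rows(increments=[[0,0,10,0,0],[0,0,25,0,0],[0,0,30,0,0],[0,0,35,0,0],[0,0,35,0,0],[-20,30,30,0,0],[-30,40,10,0,0],[-40,50,10,0,0],[-40,50,0,0,0],[-40,50,0,0,0],[-30,50,0,0,0],[0,50,0,0,0],[0,50,0,0,0],[0,0,0,0,0]])

```text
time_s: 37.22
ee_pos: [301.2, 384.2, 226.9]
ee_rot: [180.0, -0.1, 90.1]
force: [-0.8, -0.9, 0.6]
gripper_width: 91.2
```

```bash
python3 - <<'E'
from h import *
from mat import matfit
for n in('scene','top'):
    im=grab(n,n+'14'); cv2.imwrite(f'pics/{n}14b.png',cv2.resize(im[180:330,200:400],None,fx=4,fy=4,interpolation=cv2.INTER_CUBIC)[:600])
s=env.state();print(s['time_s'],s['ee_pos'],s['ee_rot'],s['gripper_width'],s['force'])
E
```

```text
37.325 [300.98776037 381.07856944 226.69911365] [-1.79985129e+02  6.10141742e-02  8.99643487e+01] 90.94584891158001 [ 0.44979244 -0.07674145 -0.02455549]
```

View pics/scene14b.png

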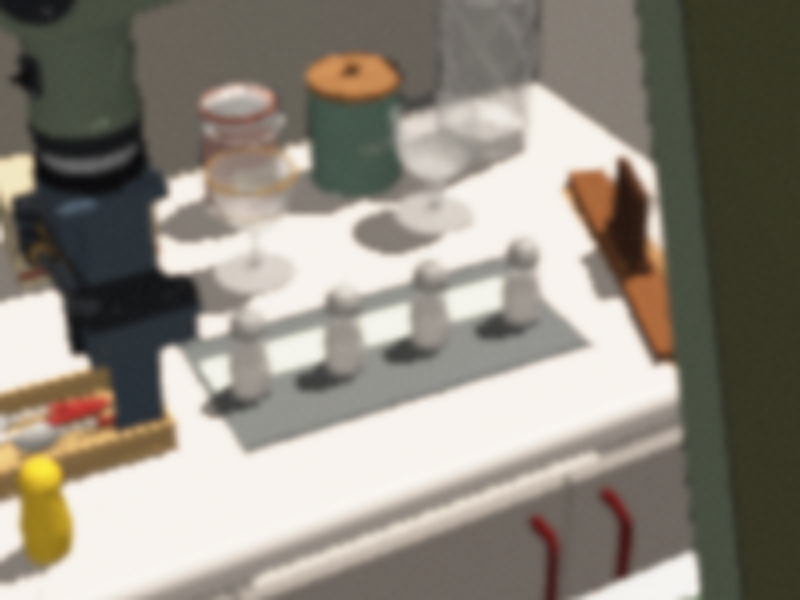

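View pics/top14b.png

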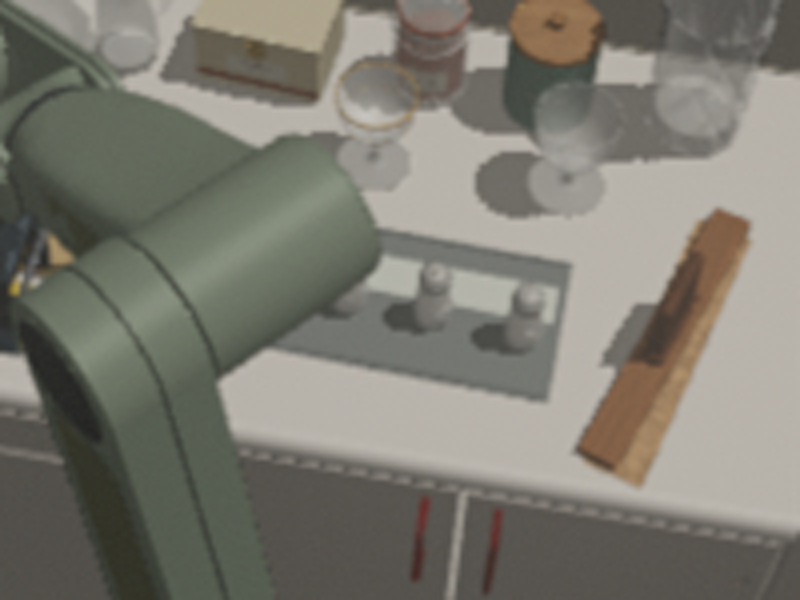

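```bash
python3 - <<'E'
import cv2
im=cv2.imread('pics/top14.png');cv2.imwrite('pics/t14p.png',cv2.resize(im[228:306,340:392],None,fx=7.5,fy=7.5,interpolation=cv2.INTER_CUBIC))
im=cv2.imread('pics/scene0.png');cv2.imwrite('pics/s0p.png',cv2.resize(im[215:275,335:380],None,fx=9,fy=9,interpolation=cv2.INTER_CUBIC))
E
```

```text
(no output)
```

View pics/t14p.png

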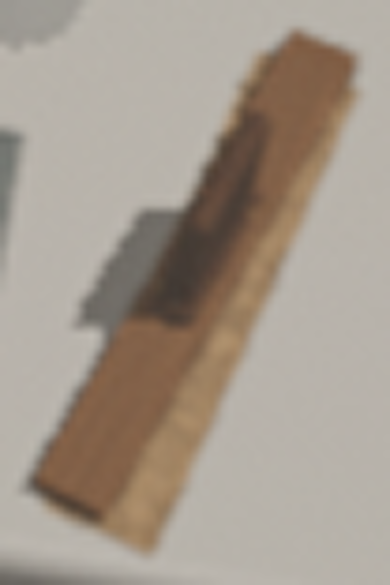

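View pics/s0p.png

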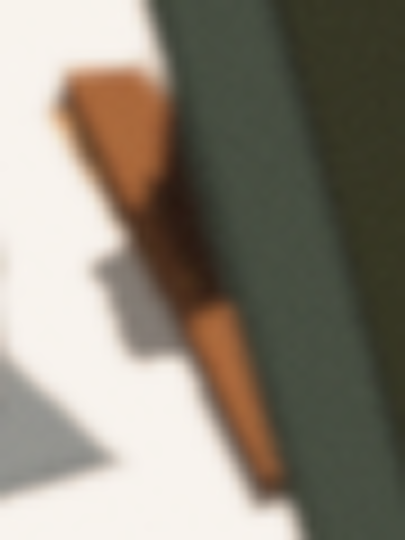

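```bash
python3 - <<'E'
from h import *
P=lambda p:(np.array(p)/7.5+[340,228]-.43)
c=onz('top',P([(295,28),(357,58),(105,522),(35,482)]),15)
print('bar FL FR NR NL',c.round().tolist(),'ctr',c.mean(0).round(1))
d=(c[0]+c[1]-c[2]-c[3])/2; print(np.linalg.norm(d).round(),np.degrees(np.arctan2(d[1],d[0])).round(2))
print('edges ang',[np.degrees(np.arctan2(*(c[a]-c[b])[[1,0]])).round(2) for a,b in((0,3),(1,2))], 'w',[np.linalg.norm(c[a]-c[b]).round() for a,b in((0,1),(2,3))])
p=onz('top',P([(357,95),(152,553),(45,497),(262,55)]),1); print('pad FR NR NL? FLedge',p.round().tolist())
print('pad R edge ang',np.degrees(np.arctan2(*(p[0]-p[1])[[1,0]])))
# scene bar corners far end
S=lambda p:(np.array(p)/9+[335,215]-.44)
print('scene bar far L,R; near',onz('scene',S([(65,78),(150,72),(262,490)]),15).round().tolist())
# check camera bias with placed shaker at TCP (498,16) and (500,108)
Q=lambda p:(np.array(p)/4+[200,180]-.37)
print('scene domes',onz('scene',Q([(430,277),(342,298),(523,250),(249,322)]),78).round().tolist())
print('top domes',onz('top',Q([(435,275),(528,298)]),78).round().tolist())
# gray-level dome centroid
E
```

```text
bar FL FR NR NL [[692.0, -274.0, 15.0], [677.0, -311.0, 15.0], [346.0, -192.0, 15.0], [363.0, -153.0, 15.0]] ctr [ 519.2 -232.5   15. ]
351.0 -19.93
edges ang [np.float64(-20.12), np.float64(-19.75)] w [np.float64(40.0), np.float64(43.0)]
pad FR NR NL? FLedge [[660.0, -314.0, 1.0], [340.0, -220.0, 1.0], [363.0, -160.0, 1.0], [679.0, -257.0, 1.0]]
pad R edge ang -16.454726597087344
scene bar far L,R; near [[678.0, -267.0, 15.0], [663.0, -307.0, 15.0], [354.0, -145.0, 15.0]]
scene domes [[490.0, 19.0, 78.0], [499.0, 107.0, 78.0], [488.0, -82.0, 78.0], [505.0, 198.0, 78.0]]
top domes [[500.0, 17.0, 78.0], [490.0, -81.0, 78.0]]
```

>>> play_rows(increments=[[8,-20,0,2,0],[11,-32,0,4,0],[11,-32,0,4,0],[11,-32,0,4,0],[11,-32,0,4,0],[11,-32,0,4,0],[11,-32,0,4,0],[11,-32,0,4,0],[11,-32,0,4,0],[11,-32,0,4,0],[11,-32,0,4,0],[11,-32,0,4,0],[11,-32,0,4,0],[11,-32,0,4,0],[11,-32,0,4,0],[11,-32,0,4,0],[11,-32,0,4,0],[11,-32,0,4,0],[11,-32,0,4,0],[9,-17,0,0,0]])

```text
time_s: 39.83
ee_pos: [515.3, -233.5, 227.0]
ee_rot: [-180.0, -0.0, 163.7]
force: [0.4, -0.5, -0.1]
gripper_width: 91.2
```

>>> play_rows(increments=[[0,0,0,0,0],[0,0,0,0,0]])

```text
time_s: 40.08
ee_pos: [515.6, -230.6, 226.7]
ee_rot: [180.0, -0.1, 163.9]
force: [-0.0, 0.1, 1.1]
gripper_width: 91.0
```

```bash
python3 - <<'E'
from h import *
for n in('scene','top'):
    im=grab(n,n+'15'); cv2.imwrite(f'pics/{n}15b.png',cv2.resize(im[180:330,200:400],None,fx=4,fy=4,interpolation=cv2.INTER_CUBIC)[:600])
s=env.state();print(s['time_s'],s['ee_pos'],s['ee_rot'],s['gripper_width'],s['qpos'])
E
```

```text
40.175 [ 515.92278531 -230.44755213  226.80106622] [ 1.79975652e+02 -2.12453016e-02  1.63944332e+02] 90.98950608268687 [-2.52468383e+01  1.74704271e+01  9.10480078e+01  2.17657910e-02
  7.15064279e+01 -9.91980748e+01]
```

View pics/scene15b.png

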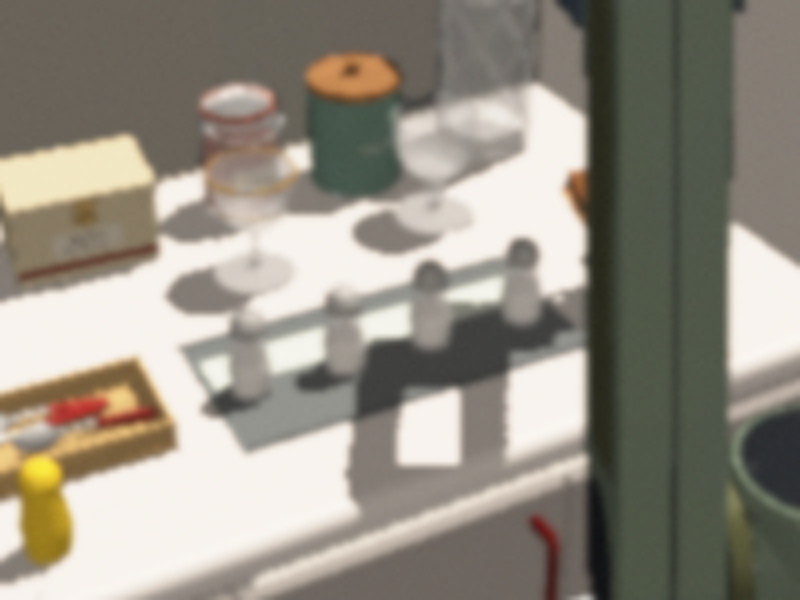

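View pics/top15b.png

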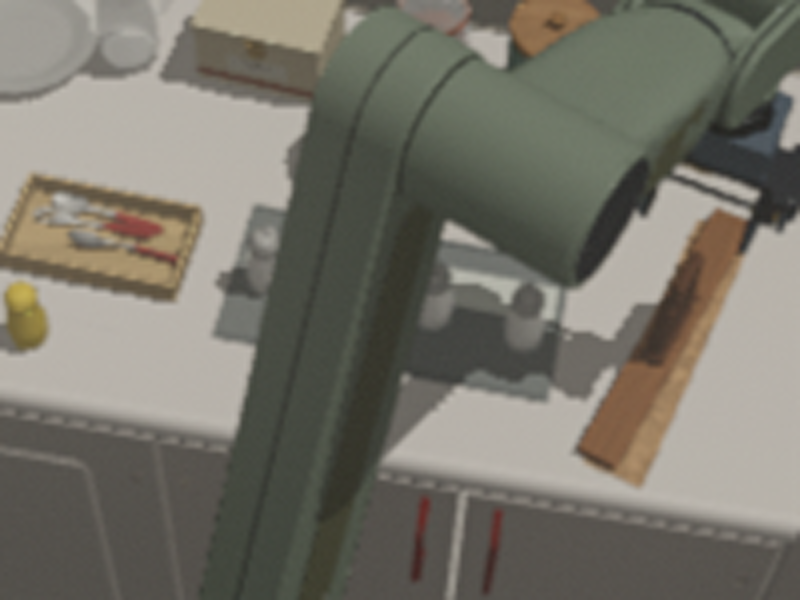

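```bash
python3 - <<'E'
from h import *
c=np.array([516,-232.]);d=np.array([np.cos(np.radians(-20)),np.sin(np.radians(-20))])
X=[[*(c+45*d),105],[*(c-45*d),105],[*(c+45*d),15],[*(c-45*d),15]]
print(((proj('top',X)-[200,180])*4).round())
E
```

```text
[[698. 253.]
 [662. 317.]
 [684. 301.]
 [649. 364.]]
```

>>> play_rows(increments=[[0,0,-20,-2,0],[0,-1,-25,-2,0],[0,0,-25,0,0],[0,0,-25,0,0],[0,0,-25,0,0],[0,0,-18,0,0],[0,0,-9,0,0],[0,0,-4,0,0],[0,0,0,0,0],[0,0,0,0,0.3],[0,0,0,0,0.5],[0,0,0,0,0.6],[0,0,0,0,0.7]], newtons=20)

```text
time_s: 41.8
ee_pos: [516.4, -232.6, 75.7]
ee_rot: [180.0, 0.0, 159.9]
force: [0.7, 0.2, 0.9]
gripper_width: 54.0
```

>>> play_rows(increments=[[0,0,0,0,0.8],[0,0,0,0,0.9],[0,0,0,0,1],[0,0,0,0,1],[0,0,0,0,1],[0,0,0,0,1]], newtons=20)

```text
time_s: 42.55
ee_pos: [516.2, -232.4, 75.4]
ee_rot: [180.0, -0.0, 159.9]
force: [-1.0, 0.9, -2.1]
gripper_width: 15.5
```

Rib held (15.5 mm). Tighten and lift.

>>> play_rows(increments=[[0,0,0,0,1],[0,0,0,0,1],[0,0,4,0,1],[0,0,10,0,1],[0,0,20,0,1],[0,0,25,0,1],[0,0,30,0,1],[0,0,30,0,1],[0,0,25,0,1],[0,0,0,0,1],[0,0,0,0,1]], newtons=45)

```text
time_s: 43.92
ee_pos: [515.6, -232.2, 218.7]
ee_rot: [180.0, -0.1, 159.9]
force: [-0.5, 0.2, -2.8]
gripper_width: 15.7
```

```bash
python3 - <<'E'
from h import *
for n in('scene','top'):
    im=grab(n,n+'16'); cv2.imwrite(f'pics/{n}16b.png',cv2.resize(im[180:330,210:410],None,fx=4,fy=4,interpolation=cv2.INTER_CUBIC)[:600])
s=env.state();print(s['time_s'],s['ee_pos'],s['ee_rot'],s['gripper_width'],s['force'],s['torque'])
E
```

```text
44.025 [ 515.56888349 -232.12600976  218.13310724] [ 1.79977761e+02 -1.71758891e-01  1.59909331e+02] 15.647743538690602 [ 0.11893776  0.20771366 -2.58868666] [0.03686525 0.02888156 0.0045709 ]
```

View pics/top16b.png

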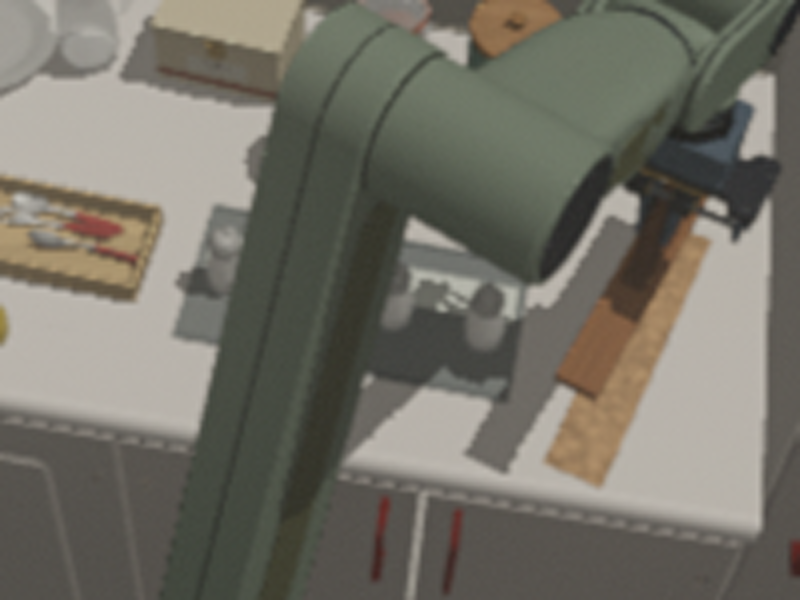

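View pics/scene16b.png

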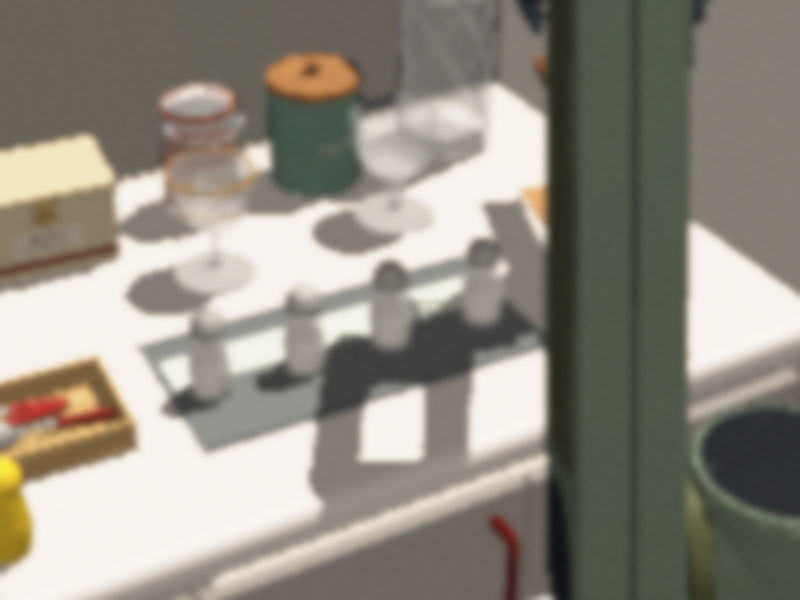

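>>> play_rows(increments=[[-3,15,3,-3,1],[-6,24,3,-5,1],[-6,24,3,-5,1],[-6,24,0,-6,1],[-6,24,0,-6,1],[-6,24,0,-6,1],[-6,24,0,-6,1],[-6,24,0,-6,1],[-6,24,0,-6,1],[-6,24,0,-6,1],[-6,24,0,-6,1],[-5,24,0,-6,1],[-2,13,0,-5,1],[0,0,0,0,1],[0,0,0,0,1]])

```text
time_s: 45.9
ee_pos: [446.2, 59.1, 228.2]
ee_rot: [-180.0, 0.0, 88.0]
force: [0.4, -0.3, -3.6]
gripper_width: 15.9
```

```bash
python3 - <<'E'
from h import *
for n in('scene','top'):
    im=grab(n,n+'17'); cv2.imwrite(f'pics/{n}17b.png',cv2.resize(im[180:330,200:400],None,fx=4,fy=4,interpolation=cv2.INTER_CUBIC)[:600])
s=env.state();print(s['time_s'],s['ee_pos'],s['ee_rot'],s['gripper_width'],s['force'],s['torque'])
E
```

```text
46.0 [446.37784662  58.91084033 228.37092201] [-1.79978487e+02  1.80639269e-02  8.79093390e+01] 16.12753645719596 [ 0.7046208   0.67131643 -2.83867446] [-0.05519457 -0.01609071  0.0064882 ]
```

View pics/top17b.png

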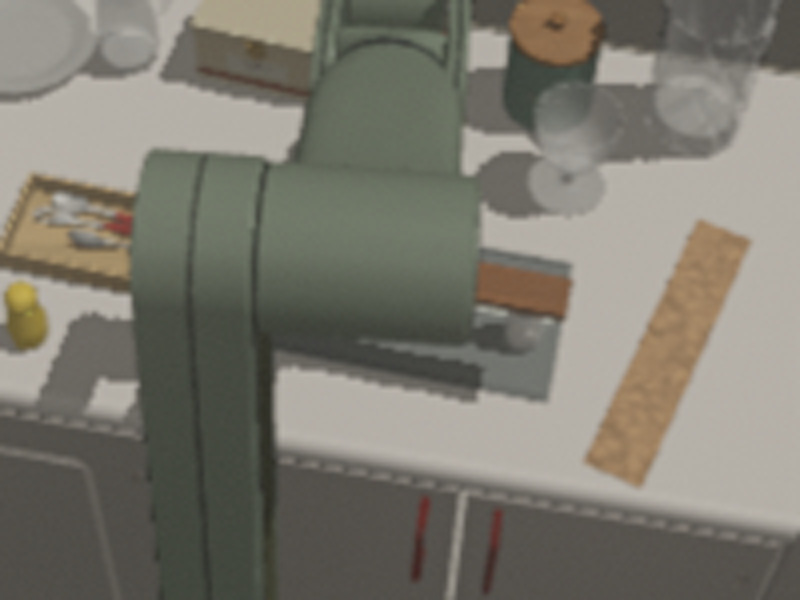

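View pics/scene17b.png

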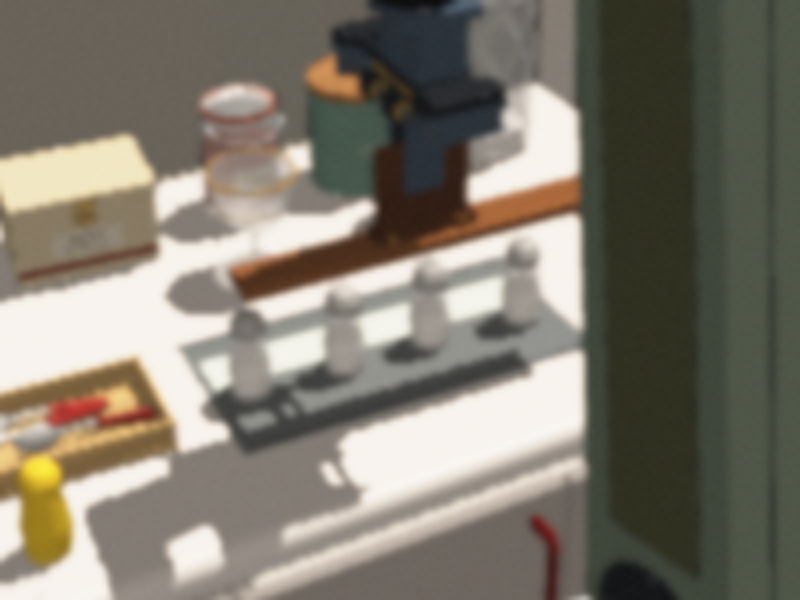

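```bash
python3 - <<'E'
from h import *
im=cv2.imread('pics/top17.png'); hsv=cv2.cvtColor(im,cv2.COLOR_BGR2HSV)
m=cv2.inRange(hsv,(8,80,60),(25,255,255)); m[:230]=0; m[:,:343]=0;m[310:]=0
k,lab,st,c=cv2.connectedComponentsWithStats(m); i=1+st[1:,4].argmax(); print(st[i])
mm=(lab==i).astype('uint8'); ct=max(cv2.findContours(mm,0,cv2.CHAIN_APPROX_NONE)[0],key=cv2.contourArea).reshape(-1,2)
W=onz('top',ct,1)[:,:2].astype(np.float32)
r=cv2.minAreaRect(W); print(r); b=cv2.boxPoints(r); print(b.round())
ys,xs=np.nonzero(mm); A=onz('top',np.c_[xs,ys],1)[:,:2]; print('centroid',A.mean(0)); 
u,s,vt=np.linalg.svd(A-A.mean(0),full_matrices=False); print('axis ang',np.degrees(np.arctan2(vt[0,1],vt[0,0])), s/np.sqrt(len(A))*np.sqrt(12))
E
```

```text
[347 236  40  65 946]
((510.73980712890625, -237.3590545654297), (58.841148376464844, 334.2618713378906), 73.70096588134766)
[[ 342. -219.]
 [ 663. -313.]
 [ 679. -256.]
 [ 359. -162.]]
centroid [ 502.20024472 -235.08396633]
axis ang 163.65339416910396 [333.31537363  58.72659909]
```

>>> play_rows(increments=[[-2,1,-20,0,1],[0,0,-25,0,1],[0,0,-25,0,1],[0,0,-25,0,1],[0,0,-20,0,1],[0,0,-15,0,1],[0,0,-10,0,1],[0,0,-6,0,1],[0,0,-3,0,1],[0,0,-1,0,1],[0,0,0,0,1],[0,0,0,0,1]])

```text
time_s: 47.5
ee_pos: [444.6, 60.5, 78.9]
ee_rot: [180.0, -0.0, 87.9]
force: [0.3, -0.4, -2.9]
gripper_width: 15.3
```

```bash
python3 - <<'E'
from h import *
for n in('scene','top'):
    im=grab(n,n+'18'); cv2.imwrite(f'pics/{n}18b.png',cv2.resize(im[200:320,220:380],None,fx=5,fy=5,interpolation=cv2.INTER_CUBIC)[:600])
s=env.state();print(s['time_s'],s['ee_pos'],s['ee_rot'],s['gripper_width'],s['force'],s['torque'])
E
```

```text
47.6 [444.51669796  60.53045267  78.83771529] [ 1.79964778e+02 -5.14460815e-03  8.79110110e+01] 15.98711397627069 [-0.24075286 -0.05419078 -3.23879777] [-0.1103045   0.07188738 -0.01974262]
```

View pics/top18b.png

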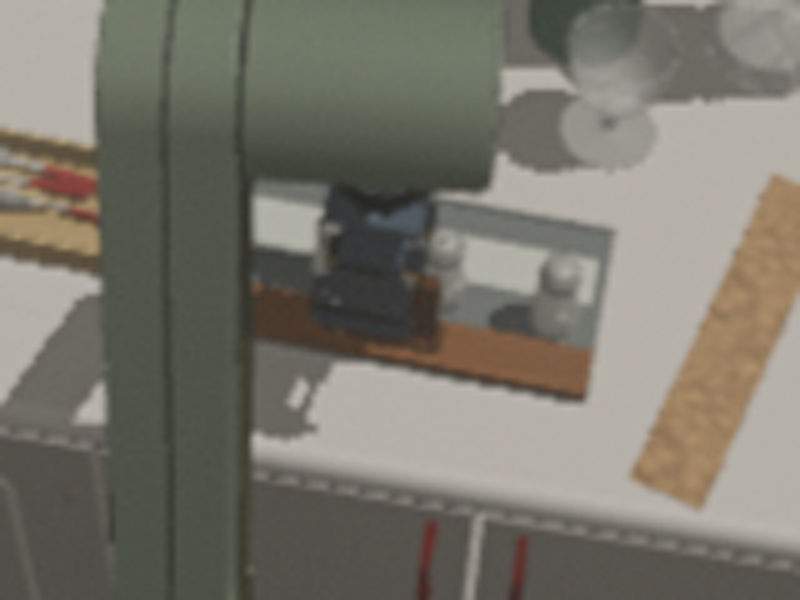

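View pics/scene18b.png

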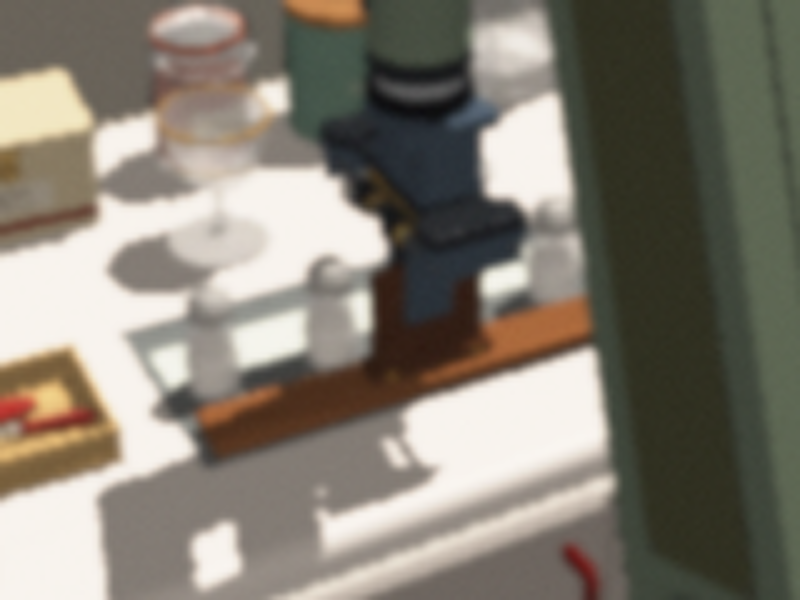

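>>> play_rows(increments=[[0,0,-2,0,1],[0,0,-1,0,1],[0,0,-0.5,0,1],[0,0,0,0,1],[0,0,0,0,1]])

```text
time_s: 48.22
ee_pos: [444.4, 60.5, 75.4]
ee_rot: [180.0, -0.0, 87.9]
force: [-1.6, 0.5, 2.7]
gripper_width: 16.1
```

>>> play_rows(increments=[[1,0,0,0,1],[2,-0.1,0,0,1],[3,-0.1,0,0,1],[3,-0.1,0,0,1],[3,-0.1,0,0,1],[3,-0.1,0,0,1],[3,-0.1,0,0,1],[3,-0.1,0,0,1],[3,-0.1,0,0,1],[3,-0.1,0,0,1],[3,-0.1,0,0,1],[3,-0.1,0,0,1],[3,-0.1,0,0,1],[3,-0.1,0,0,1],[3,-0.1,0,0,1],[2,-0.1,0,0,1],[1,-0.1,0,0,1],[0,0,0,0,1],[0,0,0,0,1]])

```text
time_s: 50.6
ee_pos: [482.4, 59.0, 75.5]
ee_rot: [-179.1, 0.0, 87.9]
force: [-15.0, 1.6, 21.0]
gripper_width: 15.6
```

```bash
python3 - <<'E'
from h import *
for n in('scene','top'):
    im=grab(n,n+'19'); cv2.imwrite(f'pics/{n}19b.png',cv2.resize(im[200:320,220:380],None,fx=5,fy=5,interpolation=cv2.INTER_CUBIC)[:600])
s=env.state();print(s['time_s'],s['ee_pos'],s['ee_rot'],s['gripper_width'],s['force'],s['torque'])
E
```

```text
50.7 [482.46472823  59.00758984  75.56054088] [-1.79138888e+02  3.49849844e-02  8.78811399e+01] 16.036229823140193 [-15.38475269   1.51047383  21.9359645 ] [ 0.13210976  3.62008689 -0.0064521 ]
```

View pics/top19b.png

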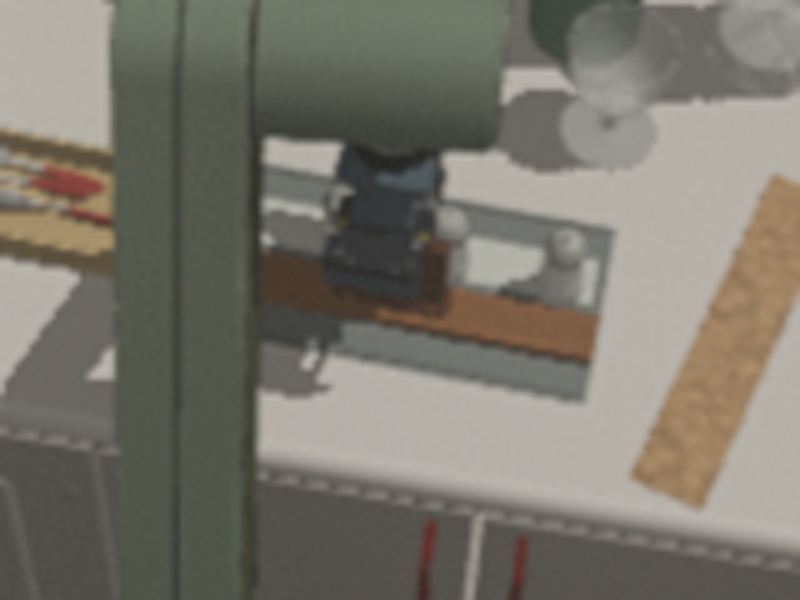

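View pics/scene19b.png

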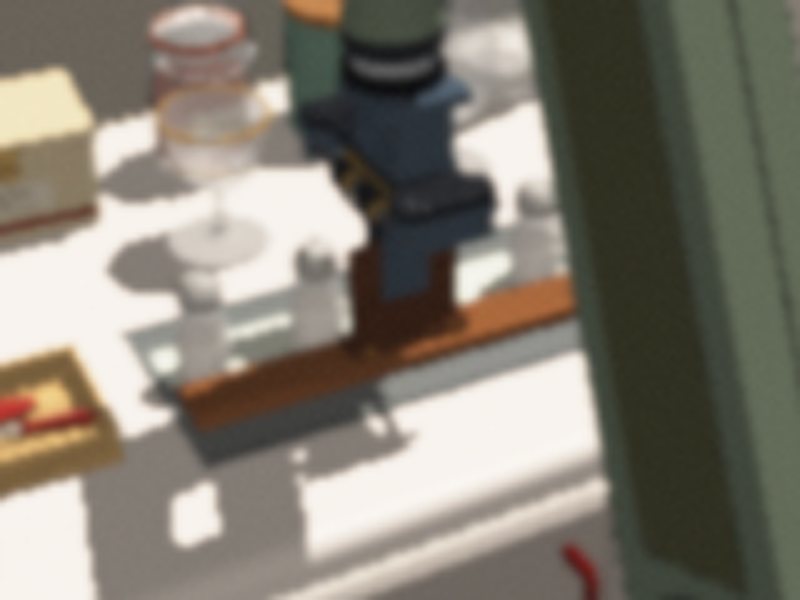

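>>> play_rows(increments=[[0,0,0.7,0,1],[0,0,0.7,0,1],[0,0,0,0,1]])

```text
time_s: 51.08
ee_pos: [488.9, 58.8, 75.9]
ee_rot: [-179.9, 0.0, 87.9]
force: [-1.3, -0.6, -4.0]
gripper_width: 16.0
```

```bash
cat > bar.py <<'E'
from h import *
N=np.array([np.cos(np.radians(-2.08)),np.sin(np.radians(-2.08))]);U=np.array([-N[1],N[0]])
# s along N, t along U
def scan(n,ch,z,ts,s0,s1,sign):
    out=[]
    s=np.arange(s0,s1,.5)
    for t in ts:
        P=np.c_[s[:,None]*N+t*U,np.full(len(s),z)]
        uv=proj(n,P).astype(np.float32)
        v=cv2.remap(ch,uv[:,0].reshape(1,-1),uv[:,1].reshape(1,-1),cv2.INTER_LINEAR)[0]
        g=np.gradient(cv2.GaussianBlur(v.reshape(1,-1),(0,0),4)[0])*sign
        i=g[4:-4].argmax()+4; w=np.clip(g[max(0,i-12):i+13],0,None); out.append((t,(s[max(0,i-12):i+13]*w).sum()/w.sum(),g[i]))
    return np.array(out)
def rep(lbl,o,thr):
    k=o[:,2]>thr
    if k.sum()<4: print(lbl,'few',o.round(1).tolist()); return
    o=o[k]; md=np.median(o[:,1]); o=o[abs(o[:,1]-md)<4]
    b,a=np.polyfit(o[:,0]-75,o[:,1],1); print(lbl,'s=%.1f n=%d sd=%.1f tilt=%.2fdeg'%(np.median(o[:,1]),len(o),o[:,1].std(),np.degrees(np.arctan(b))))
def run(tag,tr):
    for n in('top','scene'):
        im=cv2.imread(f'pics/{n}{tag}.png').astype(np.float32); rb=im[...,2]-im[...,0]; gr=im.mean(2)
        ts=np.array(tr[n])
        rep(n+' bar far edge z15',scan(n,rb,15,ts,470,540,-1),2)
        rep(n+' band far edge z1',scan(n,gr,1,ts,545,580,-1),1)
        rep(n+' mat far edge z1',scan(n,gr,1,ts,580,620,1),1)
        rep(n+' mat near z1',scan(n,gr,1,ts,405,432,-1),1)
E
python3 - <<'E'
from bar import *
for n in('top','scene'): grab(n,n+'20')
print(env.state()['time_s'])
run('20',{'top':list(range(-95,-5,4)),'scene':list(range(0,240,5))})
im=cv2.imread('pics/top20.png'); cv2.imwrite('pics/top20b.png',cv2.resize(im[215:300,270:350],None,fx=7,fy=7,interpolation=cv2.INTER_CUBIC))
E
```

```text
51.175
top bar far edge z15 s=507.1 n=23 sd=0.6 tilt=-0.11deg
top band far edge z1 s=564.7 n=15 sd=0.4 tilt=-0.10deg
top mat far edge z1 s=600.0 n=23 sd=0.8 tilt=-0.70deg
top mat near z1 s=421.1 n=23 sd=0.5 tilt=0.03deg
scene bar far edge z15 s=503.6 n=13 sd=2.1 tilt=0.95deg
scene band far edge z1 s=567.1 n=11 sd=0.6 tilt=-0.99deg
scene mat far edge z1 s=595.0 n=20 sd=1.5 tilt=-0.20deg
scene mat near z1 s=417.9 n=48 sd=1.1 tilt=-0.49degbar.py:12: RuntimeWarning: invalid value encountered in scalar divide
  i=g[4:-4].argmax()+4; w=np.clip(g[max(0,i-12):i+13],0,None); out.append((t,(s[max(0,i-12):i+13]*w).sum()/w.sum(),g[i]))
```

View pics/top20b.png

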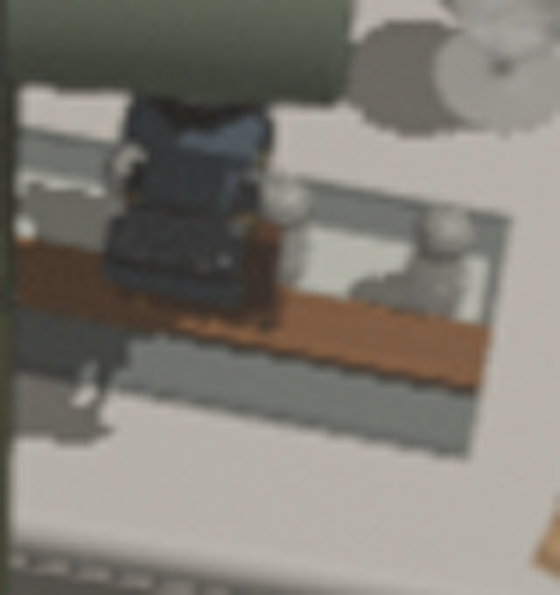

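>>> play_rows(increments=[[1,0,-0.3,0,1],[2,-0.1,0,0,1],[2,-0.1,0,0,1],[2,-0.1,0,0,1],[2,-0.1,0,0,1],[1.5,-0.1,0,0,1],[0.5,0,0,0,1],[0,0,0,0,1],[0,0,0,0,1]])

```text
time_s: 52.3
ee_pos: [500.5, 58.4, 76.3]
ee_rot: [180.0, -0.0, 87.9]
force: [-1.6, 0.6, -3.7]
gripper_width: 15.7
```

```bash
python3 - <<'E'
from bar import *
for n in('top','scene'): grab(n,n+'21')
s=env.state();print(s['time_s'],s['ee_pos'],s['ee_rot'],s['force'],'s',s['ee_pos'][:2]@N)
run('21',{'top':list(range(-95,-5,4)),'scene':list(range(0,240,5))})
for n in('top','scene'):
    im=cv2.imread(f'pics/{n}21.png'); cv2.imwrite(f'pics/{n}21b.png',cv2.resize(im[205:305,220:350],None,fx=6,fy=6,interpolation=cv2.INTER_CUBIC))
E
```

```text
52.4 [500.49310078  58.39481914  76.28623275] [ 1.79972556e+02 -1.51564285e-03  8.79081052e+01] [-0.89550294 -0.29660081 -4.2632018 ] s 498.0439052044264
top bar far edge z15 s=519.5 n=23 sd=0.6 tilt=0.60deg
top band far edge z1 s=565.0 n=15 sd=1.1 tilt=-0.41deg
top mat far edge z1 s=600.2 n=16 sd=0.7 tilt=-0.50deg
top mat near z1 s=421.1 n=23 sd=0.5 tilt=0.16deg
scene bar far edge z15 s=516.8 n=13 sd=1.8 tilt=0.80degbar.py:12: RuntimeWarning: invalid value encountered in scalar divide
  i=g[4:-4].argmax()+4; w=np.clip(g[max(0,i-12):i+13],0,None); out.append((t,(s[max(0,i-12):i+13]*w).sum()/w.sum(),g[i]))
Traceback (most recent call last):
  File "bar.py", line 24, in run
    rep(n+' band far edge z1',scan(n,gr,1,ts,545,580,-1),1)
    ~~~^^^^^^^^^^^^^^^^^^^^^^^^^^^^^^^^^^^^^^^^^^^^^^^^^^^^
  File "bar.py", line 18, in rep
    b,a=np.polyfit(o[:,0]-75,o[:,1],1); print(lbl,'s=%.1f n=%d sd=%.1f tilt=%.2fdeg'%(np.median(o[:,1]),len(o),o[:,1].std(),np.degrees(np.arctan(b))))
        ~~~~~~~~~~^^^^^^^^^^^^^^^^^^^^
TypeError: expected non-empty vector for x
```

>>> play_rows(increments=[[0.7,0,0,0,1],[0.8,0,0,0,1],[0.5,-0.1,0,0,1],[0,0,0,0,1],[0,0,0,0,1],[0,0,0,0,1]])

```text
time_s: 53.15
ee_pos: [502.5, 58.3, 76.3]
ee_rot: [180.0, -0.0, 87.9]
force: [-2.6, -0.2, -2.5]
gripper_width: 16.1
```

```bash
python3 - <<'E'
from bar import *
for n in('top','scene'): grab(n,n+'22')
s=env.state();print(s['time_s'],s['ee_pos'],s['ee_rot'],s['force'],'s',s['ee_pos'][:2]@N)
for n in('top','scene'):
    im=cv2.imread(f'pics/{n}22.png'); cv2.imwrite(f'pics/{n}22b.png',cv2.resize(im[205:305,220:350],None,fx=6,fy=6,interpolation=cv2.INTER_CUBIC))
E
```

```text
53.25 [502.46215842  58.29452454  76.26467295] [ 1.79982446e+02 -2.14159399e-03  8.79051566e+01] [-2.24924831  0.24989877 -1.50576227] s 500.0153056576127
```

View pics/top22b.png

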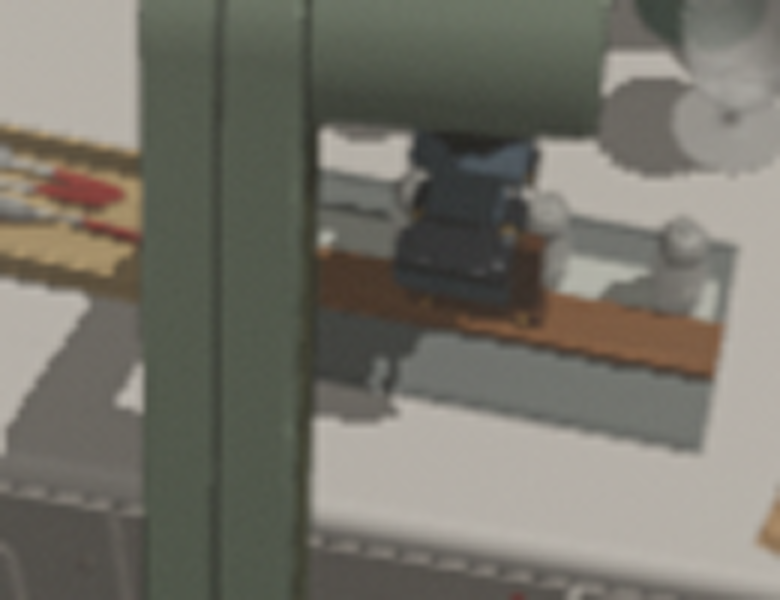

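View pics/scene22b.png

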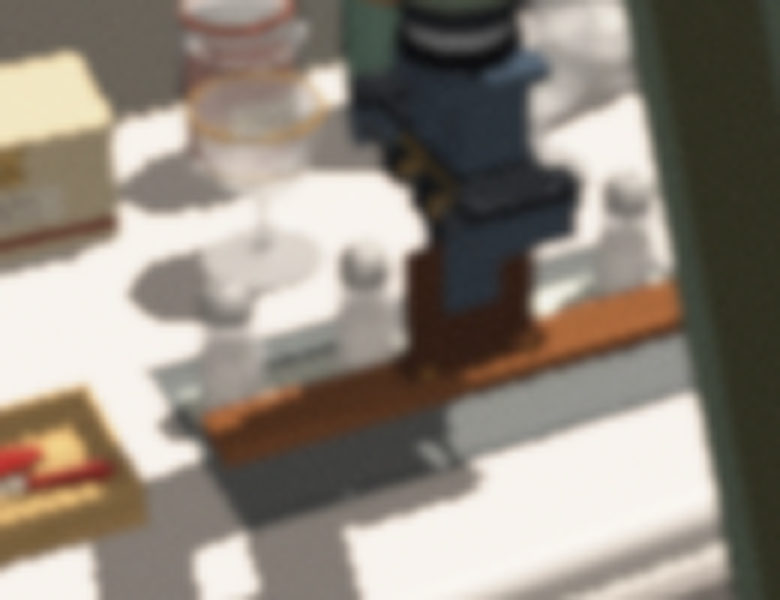

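>>> play_rows(increments=[[-2,0,0,0,1],[-6,0.2,0,0,1],[-8,0.3,0,0,1],[-10,0.4,0,0,1],[-10,0.4,0,0,1],[-10,0.4,0,0,1],[-4,0,0,0,1],[0,0,0,0,1],[0,0,0,0,1]])

```text
time_s: 54.38
ee_pos: [452.9, 60.0, 76.3]
ee_rot: [179.9, -0.0, 87.9]
force: [-0.5, -0.6, -3.7]
gripper_width: 15.9
```

```bash
python3 - <<'E'
from bar import *
for n in('top','scene'): grab(n,n+'23')
s=env.state();print(s['time_s'],s['ee_pos'],s['ee_rot'],s['force'],'s',s['ee_pos'][:2]@N)
for n,b in(('top',(205,285,285,350)),('scene',(215,285,240,345))):
    im=cv2.imread(f'pics/{n}23.png'); cv2.imwrite(f'pics/{n}23b.png',cv2.resize(im[b[0]:b[1],b[2]:b[3]],None,fx=7.5,fy=7.5,interpolation=cv2.INTER_CUBIC))
E
```

```text
54.475 [452.81011553  59.98978096  76.23460657] [ 1.79970104e+02 -2.94240954e-03  8.79045841e+01] [ 0.35631591 -0.35209596 -4.34621648] s 450.334448192041
```

View pics/top23b.png

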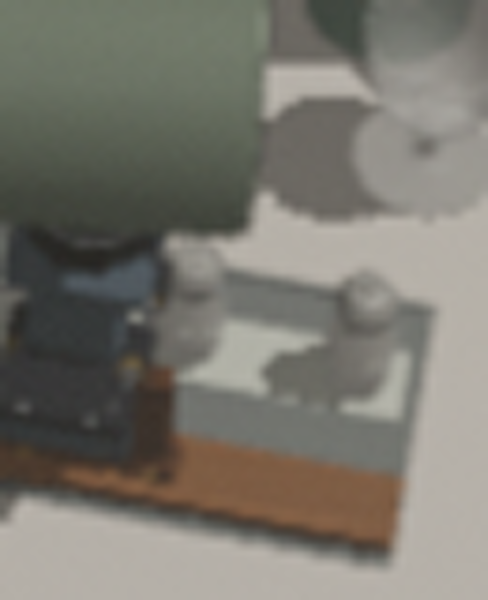

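View pics/scene23b.png

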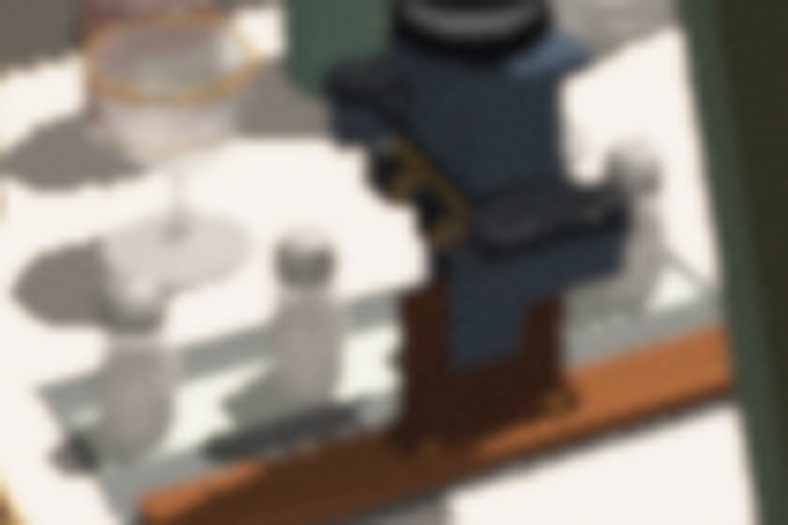

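```bash
python3 - <<'E'
from bar import *
Q=lambda p:np.array(p)/7.5+[285,205]-.43; S=lambda p:np.array(p)/7.5+[240,215]-.43
p=onz('top',Q([(368,297),(196,262)]),78); print('top domes R,C s',(p[:,:2]@N).round(1),(p[:,:2]@U).round(1))
p=onz('top',Q([(355,406),(185,372)]),1); print('top base near edge s',(p[:,:2]@N).round(1))
p=onz('scene',S([(134,293),(305,256),(637,163)]),78); print('scene domes L,B,R',(p[:,:2]@N).round(1),(p[:,:2]@U).round(1))
ts=list(range(-60,-15,3))
gr=cv2.imread('pics/top23.png').astype(np.float32).mean(2)
rep('top band near',scan('top',gr,1,np.arange(-95,0,3),505,530,1),1);rep('top band far',scan('top',gr,1,np.arange(-95,0,3),550,578,-1),1)
E
```

```text
top domes R,C s [543.7 545.6] [-63.8  33.8]
top base near edge s [521.5 522.6]
scene domes L,B,R [543.7 535.8 537.6] [215.1 126.4 -65.3]
top band near s=516.2 n=18 sd=1.4 tilt=-0.08deg
top band far s=564.9 n=21 sd=1.6 tilt=-0.56deg
```

>>> play_rows(increments=[[0,0,10,0,1],[0,0,20,0,1],[0,0,30,0,1],[0,0,30,0,1],[0,0,30,0,1],[0,0,25,0,1],[0,0,7,0,1],[0,0,0,0,1]])

```text
time_s: 55.48
ee_pos: [452.2, 60.0, 228.2]
ee_rot: [180.0, -0.0, 87.9]
force: [0.6, -0.2, -4.1]
gripper_width: 15.7
```

>>> play_rows(increments=[[2,-13,0,5,1],[4,-24,0,6,1],[4,-24,0,6,1],[4,-24,0,6,1],[4,-24,0,6,1],[5,-24,0,6,1],[5,-24,0,6,1],[5,-24,0,6,1],[5,-24,0,6,1],[5,-24,0,6,1],[5,-24,0,6,1],[5,-24,0,6,1],[3,-20,0,4.8,1],[0,0,0,0,1],[0,0,0,0,1]])

```text
time_s: 57.35
ee_pos: [507.7, -236.3, 227.1]
ee_rot: [179.9, -0.2, 163.7]
force: [0.2, -0.5, -4.2]
gripper_width: 15.6
```

```bash
python3 - <<'E'
from bar import *
for n in('top','scene'): grab(n,n+'24')
s=env.state();print(s['time_s'],s['ee_pos'],s['ee_rot'],s['gripper_width'],s['force'])
for n,b in(('top',(210,290,230,336)),('scene',(225,300,240,346))):
    im=cv2.imread(f'pics/{n}24.png'); cv2.imwrite(f'pics/{n}24b.png',cv2.resize(im[b[0]:b[1],b[2]:b[3]],None,fx=7.5,fy=7.5,interpolation=cv2.INTER_CUBIC))
E
```

```text
57.45 [ 508.03189545 -236.12614868  227.74576108] [ 1.79962690e+02 -7.32001975e-02  1.63714266e+02] 15.732956838623561 [ 1.13879683  0.17822567 -3.72939951]
```

View pics/top24b.png

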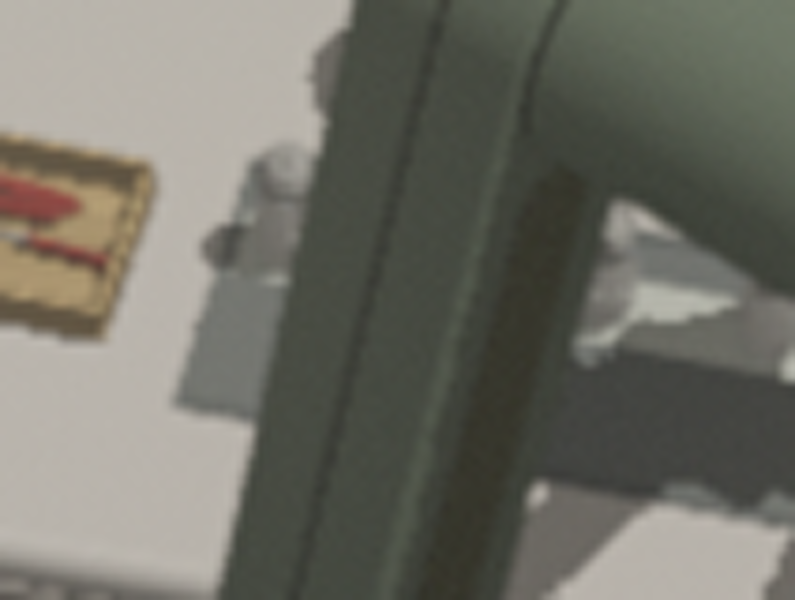

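View pics/scene24b.png

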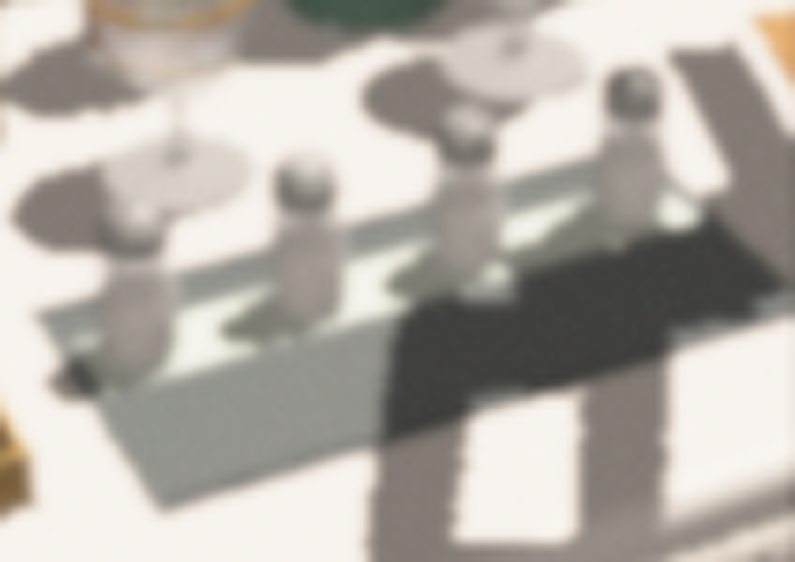

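>>> play_rows(increments=[[1,-1,-20,0,1],[0,0,-25,0,1],[0,0,-25,0,1],[0,0,-25,0,1],[0,0,-20,0,1],[0,0,-15,0,1],[0,0,-10,0,1],[0,0,-5,0,1],[0,0,-3,0,1],[0,0,0,0,1],[0,0,0,0,1]])

```text
time_s: 58.82
ee_pos: [509.7, -238.2, 80.7]
ee_rot: [-180.0, 0.1, 163.7]
force: [0.0, 0.2, -3.8]
gripper_width: 15.8
```

```bash
python3 - <<'E'
from bar import *
for n in('top',): grab(n,n+'25')
s=env.state();print(s['time_s'],s['ee_pos'],s['ee_rot'],s['gripper_width'],s['force'])
im=cv2.imread(f'pics/top25.png'); cv2.imwrite(f'pics/top25b.png',cv2.resize(im[220:310,335:395],None,fx=6.6,fy=6.6,interpolation=cv2.INTER_CUBIC))
E
```

```text
58.875 [ 509.61814635 -238.14182301   80.64282001] [-1.79997638e+02  4.94501426e-02  1.63708013e+02] 15.786063055550217 [-0.10020015 -0.34805628 -4.15012332]
```

View pics/top25b.png

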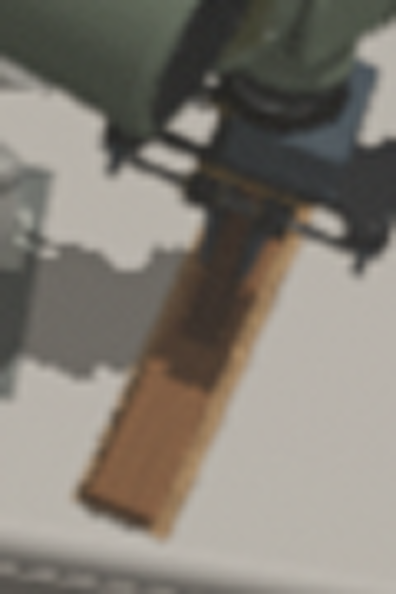

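>>> play_rows(increments=[[0,0,-2.5,0,1],[0,0,-1.5,0,1],[0,0,0,0,1],[0,0,0,0,1]])

```text
time_s: 59.38
ee_pos: [509.4, -238.0, 76.2]
ee_rot: [180.0, -0.0, 163.7]
force: [-0.6, 1.1, -3.6]
gripper_width: 15.8
```

```bash
python3 - <<'E'
from h import *
im=grab('top','top26'); s=env.state();print(s['time_s'],s['ee_pos'],s['force'])
a=np.radians(-16.3); D=np.array([np.cos(a),np.sin(a)]); M=np.array([-D[1],D[0]]) # M to left
c0=np.array([509.6,-237.8])
b=im[...,0].astype(np.float32); sat=(im.astype(np.float32)[...,2]-im.astype(np.float32)[...,0]); 
for along in(-150,-130,-110,-90,-70):
    w=np.arange(-50,51,2.); 
    out=[]
    for z in(1,):
        P=np.c_[c0+along*D+w[:,None]*M,np.full(len(w),z)]; uv=proj('top',P).astype(np.float32)
        v=cv2.remap(im,uv[:,0].reshape(1,-1),uv[:,1].reshape(1,-1),cv2.INTER_LINEAR)[0]
        print(along,'blue:',' '.join(f'{int(x[0])}' for x in v))
cv2.imwrite('pics/top26b.png',cv2.resize(im[255:308,338:372],None,fx=11,fy=11,interpolation=cv2.INTER_CUBIC))
E
```

```text
59.425 [ 509.40204272 -238.00790559   76.23759533] [-0.39148724  0.57525681 -3.02367465]
-150 blue: 171 171 170 171 172 172 172 169 162 149 128 108 98 90 85 80 75 72 70 69 68 69 69 68 67 67 67 68 68 67 67 67 68 68 68 67 66 67 75 88 111 135 151 165 169 171 171 171 171 171 171
-130 blue: 171 171 171 171 172 172 172 166 158 141 120 107 99 93 87 79 74 71 71 71 69 68 69 69 68 68 68 69 69 69 68 68 68 68 68 66 64 65 70 84 111 136 153 168 171 172 172 171 171 171 171
-110 blue: 171 171 171 171 171 171 170 169 163 150 133 116 102 96 90 82 75 71 70 69 70 69 68 67 68 69 69 68 68 69 69 69 69 69 69 67 66 66 70 88 112 133 153 165 170 173 172 171 171 171 171
-90 blue: 171 171 171 171 172 173 171 169 158 144 124 108 98 92 87 79 74 72 70 69 68 68 68 68 68 68 69 69 69 69 69 69 70 70 69 68 66 65 68 84 101 128 151 162 169 171 172 172 171 170 170
-70 blue: 170 171 171 172 172 172 172 167 158 145 125 107 101 95 88 81 75 70 69 69 69 69 68 69 70 70 70 68 68 68 69 69 69 69 69 68 66 63 69 76 86 100 110 117 120 123 125 125 125 121 115
```

View pics/top26b.png

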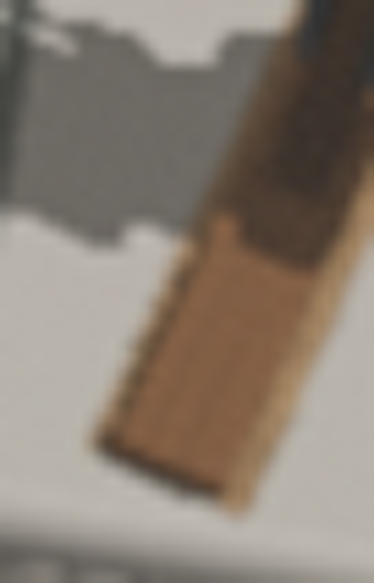

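>>> play_rows(increments=[[0,0,-0.6,0,1],[0,0,-0.3,0,1],[0,0,0,0,1],[0,0,0,0,1]])

```text
time_s: 59.92
ee_pos: [509.4, -238.0, 75.4]
ee_rot: [180.0, 0.0, 163.7]
force: [-1.1, 0.7, -2.6]
gripper_width: 15.9
```

>>> play_rows(increments=[[0,0,-0.4,0,1],[0,0,-0.3,0,1],[0,0,0,0,1],[0,0,0,0,1]])

```text
time_s: 60.42
ee_pos: [509.4, -238.1, 75.3]
ee_rot: [180.0, 0.0, 163.7]
force: [-3.5, -0.1, 5.5]
gripper_width: 16.0
```

Down on the pad. Release slowly and rise.

>>> play_rows(increments=[[0,0,0,0,0.78],[0,0,0,0,0.7],[0,0,0,0,0.5],[0,0,0,0,0.3],[0,0,0,0,0.1],[0,0,0,0,0],[0,0,0,0,0],[0,0,10,0,0],[0,0,25,0,0],[0,0,30,0,0],[0,0,35,0,0],[0,0,35,0,0],[0,0,25,0,0],[-20,10,0,0,0],[-30,10,0,0,0],[-40,10,0,0,0],[-40,10,0,0,0],[-30,0,0,0,0],[0,0,0,0,0]], newtons=20)

```text
time_s: 62.8
ee_pos: [348.0, -197.7, 235.5]
ee_rot: [-180.0, 0.1, 163.6]
force: [-0.6, 0.4, 0.1]
gripper_width: 91.1
```

```bash
python3 - <<'E'
from bar import *
for n in('top','scene'): grab(n,n+'27')
s=env.state();print(s['time_s'],s['ee_pos'],s['ee_rot'],s['gripper_width'],s['force'])
for n,b in(('top',(180,310,140,400)),('scene',(200,350,130,390))):
    im=cv2.imread(f'pics/{n}27.png'); cv2.imwrite(f'pics/{n}27b.png',cv2.resize(im[b[0]:b[1],b[2]:b[3]],None,fx=3,fy=3,interpolation=cv2.INTER_CUBIC))
E
```

```text
62.9 [ 350.09262901 -198.31679787  235.43263889] [-1.79985615e+02  1.38447635e-01  1.63685903e+02] 91.43760480986727 [-0.69932477 -0.16392202 -0.36850346]
```

View pics/top27b.png

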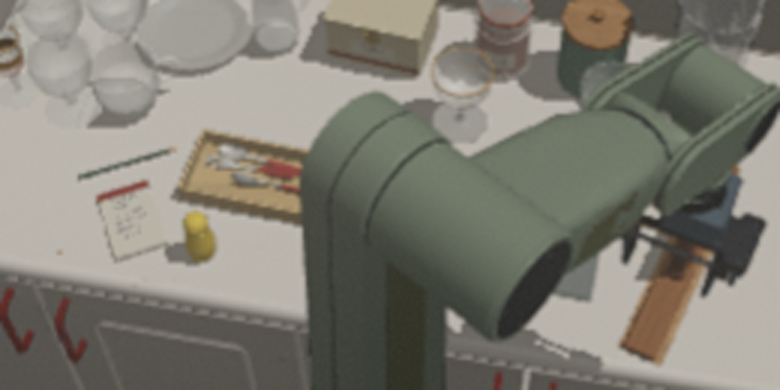

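View pics/scene27b.png

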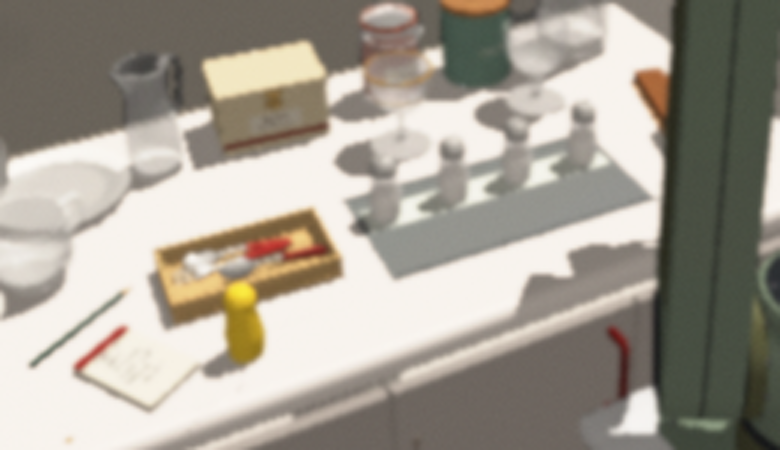

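>>> play_rows(increments=[[0,20,5,-3,0],[0,40,5,-4,0],[0,40,0,-4,0],[0,40,0,-4,0],[0,40,0,-4,0],[0,40,0,-4,0],[0,40,0,-4,0],[0,40,0,0,0],[0,40,0,0,0],[0,40,0,0,0],[-5,40,0,0,0],[-10,40,0,0,0],[-20,40,0,0,0],[-20,40,0,0,0],[-20,40,0,0,0],[-20,40,0,0,0],[-20,40,0,0,0],[-10,40,0,0,0],[-10,30,0,0,0],[0,0,0,0,0]])

```text
time_s: 65.4
ee_pos: [213.5, 534.9, 243.6]
ee_rot: [-180.0, -0.0, 136.9]
force: [-0.5, -0.4, 0.4]
gripper_width: 91.3
```

```bash
python3 - <<'E'
from bar import *
for n in('top','scene'): grab(n,n+'28')
s=env.state();print(s['time_s'],s['ee_pos'],s['ee_rot'])
im=cv2.imread(f'pics/top28.png'); cv2.imwrite(f'pics/top28b.png',cv2.resize(im[215:310,250:400],None,fx=5.3,fy=5.3,interpolation=cv2.INTER_CUBIC))
im=cv2.imread(f'pics/scene28.png'); cv2.imwrite(f'pics/scene28b.png',cv2.resize(im[215:315,235:385],None,fx=5.3,fy=5.3,interpolation=cv2.INTER_CUBIC))
E
```

```text
65.5 [214.26713668 532.37955436 244.00544286] [-1.79946881e+02  4.32828278e-02  1.36761599e+02]
```

View pics/top28b.png

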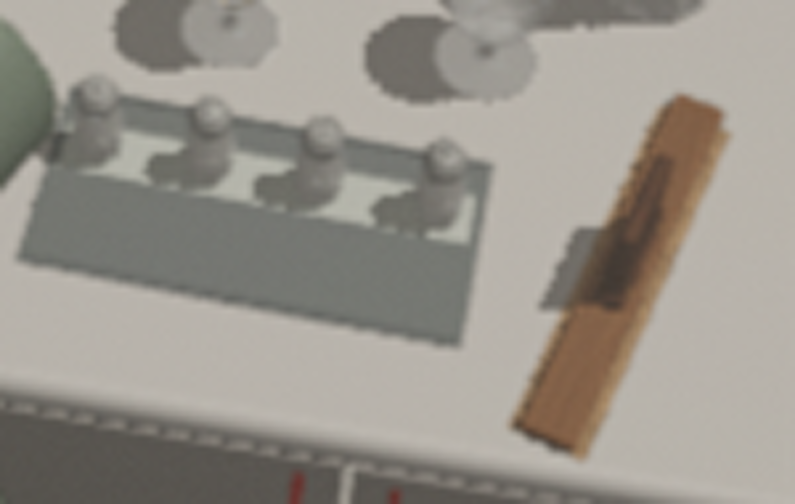

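View pics/scene28b.png

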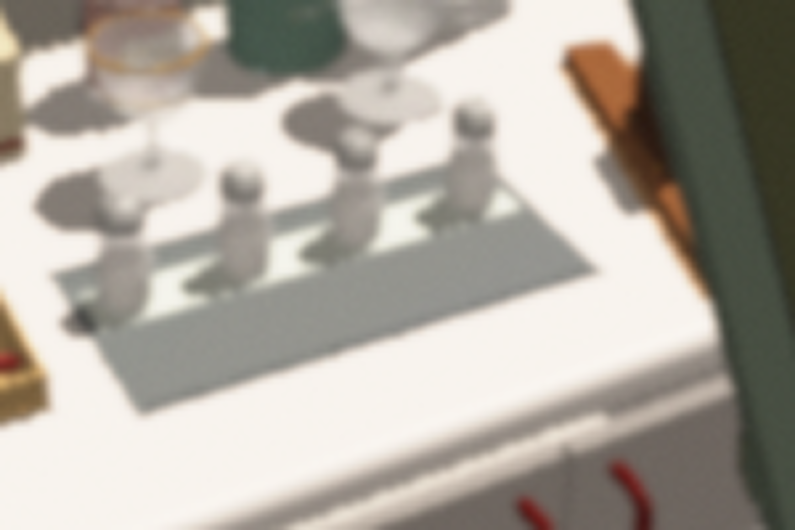

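```bash
python3 - <<'E'
from bar import *
T=lambda p:np.array(p)/5.3+[250,215]-.4; S=lambda p:np.array(p)/5.3+[235,215]-.4
tp=[(97,96),(212,117),(325,136),(447,159)]; sc=[(121,208),(242,182),(358,150),(474,118)]
for a,b in zip(tp,sc):
    p,e=two('top',T(a),'scene',S(b)); q=onz('top',T([a]),78)[0]; r=onz('scene',S([b]),78)[0]
    print('s tri %.1f z %.1f e %.1f t %.1f | top s %.1f scene s %.1f'%(p[:2]@N,p[2],e,p[:2]@U,q[:2]@N,r[:2]@N))
gt=cv2.imread('pics/top28.png').astype(np.float32).mean(2);gs=cv2.imread('pics/scene28.png').astype(np.float32).mean(2)
for n,g in(('top',gt),('scene',gs)):
    ts=np.arange(-95,215,3)
    rep(n+' near',scan(n,g,1,ts,405,435,-1),1);rep(n+' bandnear',scan(n,g,1,ts,503,530,1),1);rep(n+' bandfar',scan(n,g,1,ts,550,578,-1),1)
p=onz('top',T([(93,170),(208,188),(318,207),(436,232)]),1); print('base near edge',(p[:,:2]@N).round(1))
E
```

```text
s tri 537.8 z 81.0 e 0.6 t 217.0 | top s 539.5 scene s 542.4
s tri 543.5 z 72.0 e 1.3 t 123.6 | top s 540.0 scene s 534.3
s tri 544.0 z 72.9 e 3.3 t 31.6 | top s 542.0 scene s 534.6
s tri 544.4 z 72.4 e 2.6 t -66.0 | top s 541.8 scene s 534.8
top near s=420.8 n=104 sd=0.4 tilt=-0.02deg
top bandnear s=516.3 n=74 sd=1.6 tilt=-0.08deg
top bandfar s=564.8 n=66 sd=1.2 tilt=-0.11deg
scene near s=418.6 n=104 sd=0.6 tilt=-0.11deg
scene bandnear s=511.7 n=60 sd=1.3 tilt=-0.15deg
scene bandfar s=563.9 n=44 sd=1.9 tilt=0.01deg
base near edge [519.8 523.6 525.5 523.1]bar.py:12: RuntimeWarning: invalid value encountered in scalar divide
  i=g[4:-4].argmax()+4; w=np.clip(g[max(0,i-12):i+13],0,None); out.append((t,(s[max(0,i-12):i+13]*w).sum()/w.sum(),g[i]))
```

```bash
python3 -c "
from workcell import env
print(env.job_done())"
```

```text
the job is handed in; nothing more can be done
None
```

The job is done and handed in at about 65 s of the 208 s allowed.

**What I did:** I moved the teaspoon and cake fork from the mat to the cutlery tray. I then stood the two off-mat shakers in free places of the row, so four shakers are on the mat; no fifth was in the scene. I took the straightedge by its grip, set it down on my side of the row and pushed the row onto the white band. Then I laid it back on the cork pad and moved the arm clear.

**Last checks:**
- **Row on the band:** All four shakers stand upright. In the top view their centres lie within about 1.5 mm of the band's centre line. The position of the straightedge at the end of the push agrees with that.
- **Ends of the row:** The end shakers are about 140 mm either side of the mat's middle, inside the 175 mm limit.
- **Straightedge:** Before release it was parallel to the pad and centred on it to about 1 mm. The final picture shows it still there.
- **Cutlery and bystanders:** In the last pictures both pieces of cutlery are in the tray. The glasses and note things look undisturbed.

**What disagreed:**
- The scene camera read three shakers about 3 mm nearer than the band centre and the left one about 5 mm farther. I put that down to unclear dome outlines, because all four were pushed by the same straight edge.
- Heights triangulated for the domes scattered between 72 and 81 mm.
- During the push the straightedge dragged on the mat and the arm lagged about 7 mm. I raised it 1.4 mm and finished the push smoothly.

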